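Put the cocktail set back together

ROBOT

A 6-joint arm with a two-finger parallel gripper is mounted at the origin on the work surface. World frame = base frame: x ahead of the robot, y to its left, z up, the work surface at z = 0. Lengths are in mm, angles in degrees, forces in N, time in s.
With the tool pointing down it reaches from about 300 to 850 mm from the base axis. Payload 4.2 kg.
Tool frame: the origin (TCP) lies at the very end of the fingers, on their centre line; the grasp point (between the pads) lies env.grip_point_offset behind it (env.grip_point_offset is the distance from the TCP to the grasp point, in mm); z points along the fingers, y is the direction in which the jaws open and shut (so a half turn about z gives the same grasp; the last joint's range is limited). The gripper opens to 91 mm and grips with 3 to 60 N. Pads are 32 mm wide; open, the fingers measure 118 mm over their backs; the gripper's body (76 mm by 178 mm) begins 60 mm behind the grasp point.
Start: joints at [65.776, 18.312, 89.639, -0, 72.044, -1.146], TCP at [225.403, 528.999, 184.676] pointing down, gripper open.
Joint ranges: [-177.97, 177.97], [-48.28, 115.42], [12.27, 149.76], [-77.06, 257.06], [2.81, 150.46], [-146.56, 146.56]. Speed limits (degrees/s): [147.25, 147.25, 180, 180, 180, 180].

INTERFACE

Orientations are given as [roll, pitch, yaw] about the fixed x, y, z axes, in that order (R = Rz(yaw) Ry(pitch) Rx(roll)).
In Python, from workcell import env, grab_frame, camera_params gives the robot as it stands. The module is installed in compiled form; this text tells all that it offers.
- The arm moves only by the shell command python3 -m creep 'ROWS' [OPENING] [FORCE]. ROWS is a JSON object of lists of equal length, an entry for each row: "offset": the shift along the tool's x, y, z in m, a list of three; "rotation": the turn, a rotation vector about the tool's x, y, z in degrees, a list of three. A call has 1 to 5 rows; each row shifts and turns the commanded pose from where the row before left it, along the tool's axes as they then stand; what a row does not reach is not made up. A row lasts 1/8 s, in which the tool goes at most 62.5 mm and 10.7 degrees, less where a joint would pass 70% of its speed; a pose out of reach is approached as far as the arm can. A call is refused whole if a number of a shift passes 0.0625 or a number of a turn 10.7, either way. A call with a gripper value outside its range is refused whole. OPENING is the closure, from 0 (fully open) to 1 (shut), set as the call begins (- or left out, the last holds). The fingers move at their own pace and stop on an object; FORCE is the grip in N (left out, the last holds). Time passes only in rows, so rows that do not move let the fingers close. It gives the time, the measured TCP pose, the force and the opening at its end, in the units of the state.
- env.state(): the state, without advancing time (a new reading comes with each control period).
- grab_frame(name): name is "scene" or "side" or "wrist"; returns the picture (420x560x3 uint8, red, green, blue); there is no depth.
- camera_params(name): a dict with "mtx" (3x3 intrinsics, pixels), "k1" (the pictures are not rectified: a ray, as slopes to the right and down, at radius r is drawn at 1 + k1 r^2 times it, then the intrinsics apply), "R" (3x3) and "t" (3): a world point X has camera coordinates R X + t. Camera axes: x right, y down, z forward; pixel columns grow to the right and rows downward; lengths in mm; the calibration is good to about 2 mm. A picture is of the moment at which its call begins: read the wrist's pose just before it. camera_params takes no time and is no camera call; for the wrist camera it gives the pose at the moment of the call.
- env.job_done(): hands the job in, once; it reports no verdict.
The state is a dict: "time_s": time; "qpos": joint angles; "qvel": joint speeds; "effort": joint torques, N m; "ee_pos": TCP position; "ee_rot": TCP orientation; "force": force on the tool from outside, world axes, zero at the start; "torque": the same for the moment, N m; "gripper_width": finger opening in mm.
Only numpy, scipy, OpenCV 4.12 (cv2) and the standard library are available. Lean on these libraries where they do the work, as an engineer would, in place of code of your own. Each camera call takes 0.05 s, during which the arm holds its last target.

TASK

Put the washed cocktail set back in order: stand the muddler in the tool crock and the glass jigger upright in the middle of the square slate coaster (these two whenever you like), and build the shaker in the middle of the round cork mat: first the tin, then the strainer top fully seated in the tin's mouth, then the cap fully down over the strainer's neck. Leave the tea-light glass and the lime dish where they stand, and let go of everything at the end.

Things in the scene. Friction and masses are not known exactly. Their poses are not given: they have to be found in the camera images.
- tin: Shaker tin: plain stainless steel cup, open at the top, the largest steel part. 115 tall, round, outside diameter 52 at the foot widening evenly to 65 at the rim, wall 2.5 (mouth 60 wide inside), about 160 g. Stands upright on its foot. Origin: centre of its underside; z up along its axis.
- strainer: Steel strainer top, 68 tall, right way up, 80 g. Heights from its underside: spigot 0-14, dia 53 (44 at the lowest edge), enters the tin; upright band 14-30, dia 65, its underside rests on the tin's rim; dome with flat ledge up to 40; neck 40-68, dia 30 at root, 28 at 62, 19 at top. Grip by band or neck. Seated, its underside is 101 above the tin's. Origin: centre of underside; z up.
- cap: Shaker cap: small stainless steel cup standing mouth down, 48 tall, the smallest steel part, 50 g. Outside diameter 40 at the open lower rim, 37 at 42 height, 33 at the closed top; mouth 35 wide inside. Slips over the strainer's neck until its rim rests on the ledge, 40 above the strainer's underside. Origin: centre of its lower (open) rim plane; z up.
- jigger: Glass jigger: clear glass double measure, hourglass-shaped, 90 tall, about 110 g. Standing on its small cup (36 across at the bottom) with the larger cup up; waist 20 across at 40 mm height; the upper cup is 37 across at 48 mm height and widens to 42 at the top rim. Keep the larger cup up. Origin: centre of its underside; z up.
- muddler: Bamboo muddler: slim turned stick standing upright on its thick flat head, 172 tall, about 80 g. Head 34 in diameter up to 30 mm height, shaft 22 in diameter from 50 to 115 mm, handle swelling to 26 at 150 to 164 mm. It goes into the crock head down, as it stands. Origin: centre of its underside; z up.
- cork_mat: Round cork mat, 100 in diameter, 6 thick, fixed to the table: the shaker's place. Origin: centre of its underside, on the table; z up.
- slate_coaster: Square dark slate coaster, 95 x 95, 6 thick, fixed to the table: the jigger's place. Origin: centre of its underside, on the table; x and y along its sides.
- crock: White ceramic tool crock, an open round pot fixed to the table: 85 tall, 68 in diameter outside, 5 wall (mouth 58 wide inside, about 54 at the floor), inner floor 6 mm above the table: the muddler's place (it may lean against the rim). Origin: centre of its underside, on the table; z up.
- tealight: Bystander: amber tea-light glass with a candle in it, 56 in diameter at the rim, 45 tall, loose. To be left alone. Origin: centre of its underside.
- lime_dish: Bystander: small white ceramic dish of cut limes, 64 in diameter, about 37 tall, loose. To be left alone. Origin: centre of its underside.
There are look-alikes about, which are no part of the job. Of the things like the cork_mat, leave any that is red or turquoise; of the rest the smaller one is meant.

How it is judged:
By the outcome, as a careful person would: the job done as asked, in the order asked, and still so for the second after the job is handed in, with the robot touching nothing.
It also fails if it takes over 144 s, if anything falls off the work surface, if the arm or the gripper's body presses on something with over 40 N, if the wrist force passes 120 N, or if a joint passes its speed limit or range.

## Working session

There is one attempt and no reset: what is moved stays moved. The work goes in short steps, Python scripts to look and compute and a shell command to move; the robot and the scene stay as the last step left them, time stands still between calls to the robot, and variables do not carry over. Pictures are saved under pics/ and viewed, and the job is handed in when it is done.

```bash
mkdir -p pics; ls; python3 - <<'E'
from workcell import env, grab_frame, camera_params
import cv2
print(env.state(), env.grip_point_offset)
for n in ("scene","side","wrist"):
    p=camera_params(n); print(n,p)
    cv2.imwrite(f"pics/{n}0.png",cv2.cvtColor(grab_frame(n),cv2.COLOR_RGB2BGR))
E
```

```text
pics
{'time_s': 0.0, 'qpos': array([ 6.57761122e+01,  1.83500490e+01,  8.97057552e+01, -1.96303726e-03,
        7.20424995e+01, -1.14647084e+00]), 'qvel': array([ 0.02249386,  0.03681653,  0.00061151,  0.08341306,  0.01927314,
       -0.05255409]), 'effort': array([ 2.09418991e-03, -4.12466311e+01, -2.31977499e+01,  7.27688055e-02,
        4.56864922e-02, -1.38886403e-04]), 'ee_pos': array([225.17685553, 528.48210867, 183.84068254]), 'ee_rot': array([-1.79901679e+02, -1.00899866e-04,  1.56923190e+02]), 'force': array([-0.54783021,  0.24123955,  0.28026385]), 'torque': array([-0.11569066,  0.02688252, -0.05463162]), 'gripper_width': 91.26909363648939} 18.8
scene {'mtx': array([[436.46178186,   0.        , 280.64163248],
       [  0.        , 436.46178186, 205.3722912 ],
       [  0.        ,   0.        ,   1.        ]]), 'k1': -0.14433429615753823, 'R': array([[-0.83406372,  0.55147079, -0.01475376],
       [ 0.42903603,  0.63161306, -0.64574997],
       [-0.34679358, -0.54492652, -0.76340638]]), 't': array([ 528.12355893, -141.00805658, 1149.93469261])}
side {'mtx': array([[413.58507152,   0.        , 283.75892608],
       [  0.        , 413.58507152, 203.13009599],
       [  0.        ,   0.        ,   1.        ]]), 'k1': -0.004705136548032147, 'R': array([[-0.9718191 , -0.23537395,  0.01291314],
       [-0.17977636,  0.70460601, -0.68644798],
       [ 0.15247329, -0.66942473, -0.72706425]]), 't': array([486.3428599 , 188.61935602, 893.26358988])}
wrist {'mtx': array([[318.67842652,   0.        , 282.09238218],
       [  0.        , 318.67842652, 206.62013605],
       [  0.        ,   0.        ,   1.        ]]), 'k1': -0.06856141410740842, 'R': array([[ 0.39200197,  0.91996071, -0.00259733],
       [ 0.8875328 , -0.37743815,  0.26424605],
       [ 0.24211565, -0.10589019, -0.9644518 ]]), 't': array([-573.30518274,  -31.04850954,  390.92910846])}
```

View pics/scene0.png

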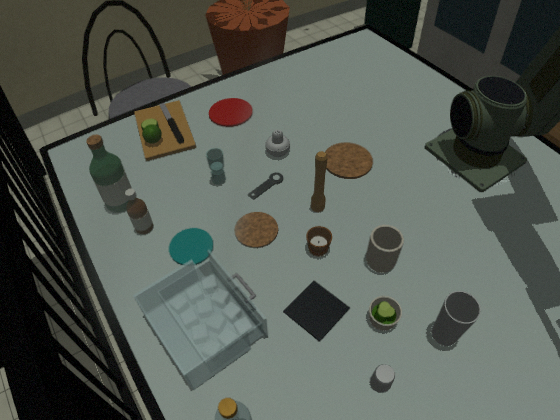

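View pics/side0.png

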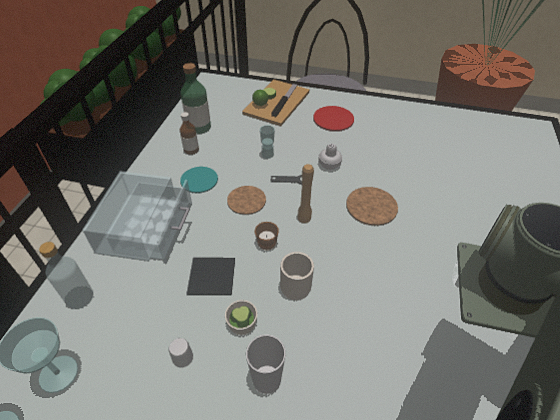

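View pics/wrist0.png

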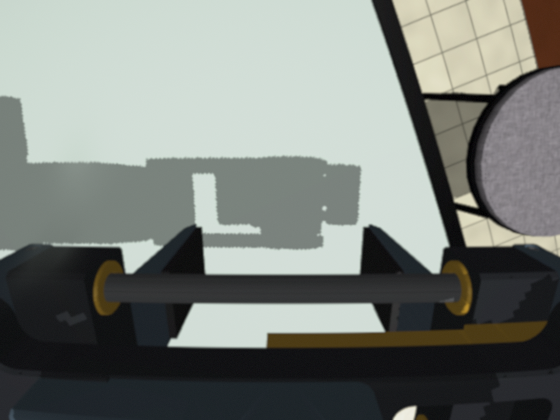

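```bash
cat > h.py <<'E'
import numpy as np, cv2
from workcell import env, grab_frame, camera_params
def ray(p,uv):
    x=(np.array(uv,float)-[p['mtx'][0,2],p['mtx'][1,2]])/[p['mtx'][0,0],p['mtx'][1,1]]
    u=x.copy()
    for _ in range(20): u=x/(1+p['k1']*(u@u))
    R=np.array(p['R']);c=-R.T@p['t']; d=R.T@np.array([u[0],u[1],1]); return c,d/np.linalg.norm(d)
def plane(p,uv,z):
    c,d=ray(p,uv); return c+d*(z-c[2])/d[2]
def proj(p,X):
    x=np.array(p['R'])@np.array(X,float)+p['t']; s=x[:2]/x[2]; s=s*(1+p['k1']*(s@s)); return s*[p['mtx'][0,0],p['mtx'][1,1]]+[p['mtx'][0,2],p['mtx'][1,2]]
def tri(pa,a,pb,b):
    c1,d1=ray(pa,a);c2,d2=ray(pb,b)
    s=np.linalg.lstsq(np.c_[d1,-d2],c2-c1,rcond=None)[0]
    A=c1+s[0]*d1;B=c2+s[1]*d2; return (A+B)/2,np.linalg.norm(A-B)
def save(n,f):
    im=cv2.cvtColor(grab_frame(n),cv2.COLOR_RGB2BGR); cv2.imwrite(f"pics/{f}.png",im); return im
def crop(f,o,x0,y0,x1,y1,k):
    im=cv2.imread(f"pics/{f}.png")[y0:y1,x0:x1]; im=cv2.resize(im,None,fx=k,fy=k,interpolation=cv2.INTER_CUBIC)
    for i in range((x0//10+1)*10,x1,10): cv2.putText(im,str(i),((i-x0)*k,8),0,.3,(0,0,255),1) if i%20==0 else 0; cv2.line(im,((i-x0)*k,10),((i-x0)*k,14),(0,0,255),1)
    for j in range((y0//10+1)*10,y1,10): cv2.putText(im,str(j),(0,(j-y0)*k+3),0,.3,(0,0,255),1)
    cv2.imwrite(f"pics/{o}.png",im)
E
python3 - <<'E'
from h import *
crop('scene0','s_a',190,80,390,270,4) if 0 else crop('scene0','s_a',190,120,390,270,4)
crop('scene0','s_b',280,220,480,370,4); crop('scene0','s_b2',280,260,480,400,4)
crop('side0','d_a',220,110,400,260,4)
crop('side0','d_b',150,240,330,390,4)
E
```

```text
(no output)
```

View pics/s_a.png

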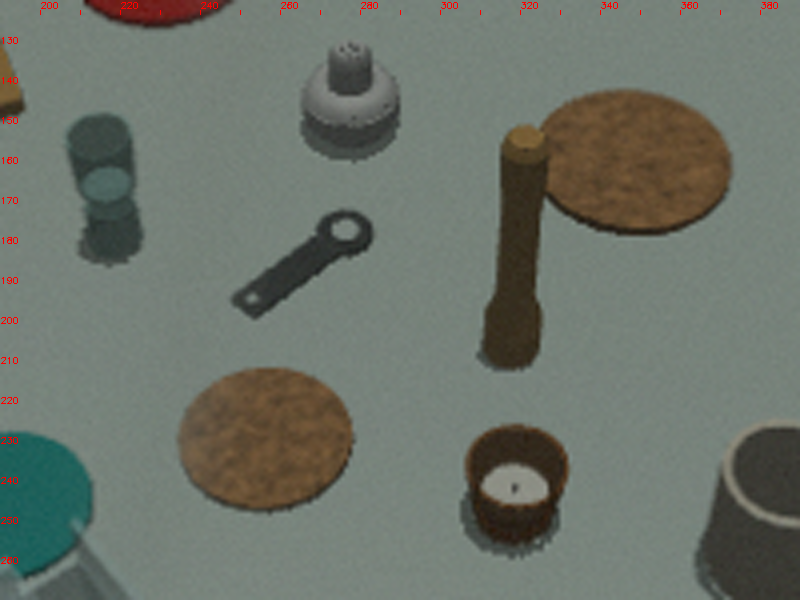

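View pics/s_b2.png

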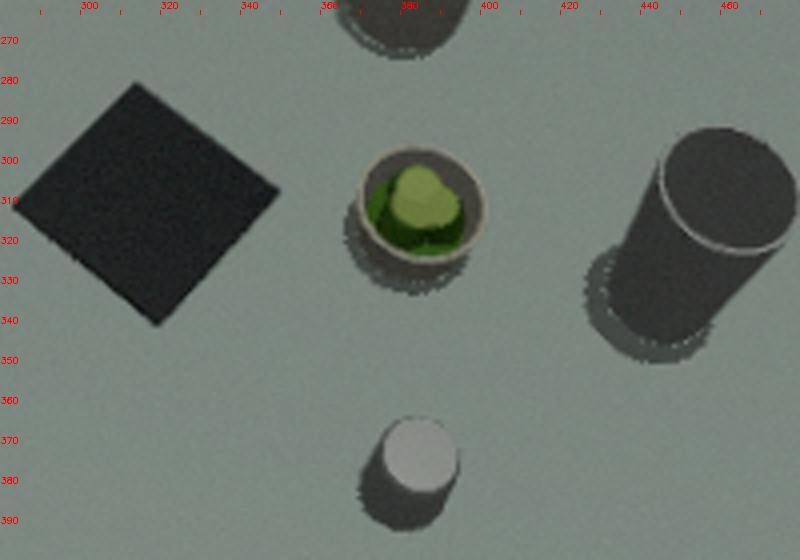

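View pics/d_a.png

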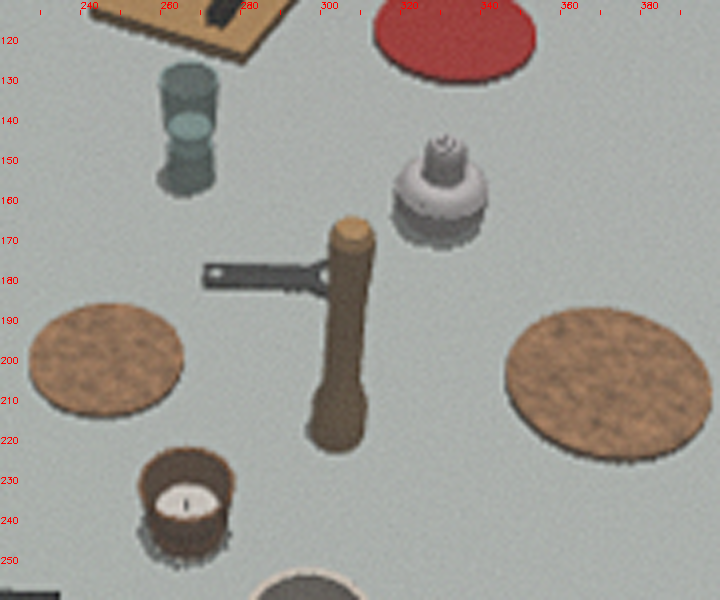

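View pics/d_b.png

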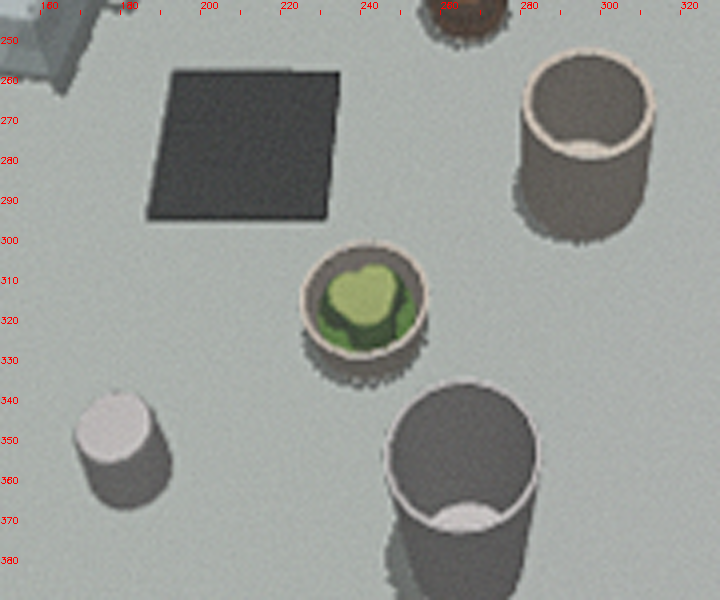

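View pics/s_b.png

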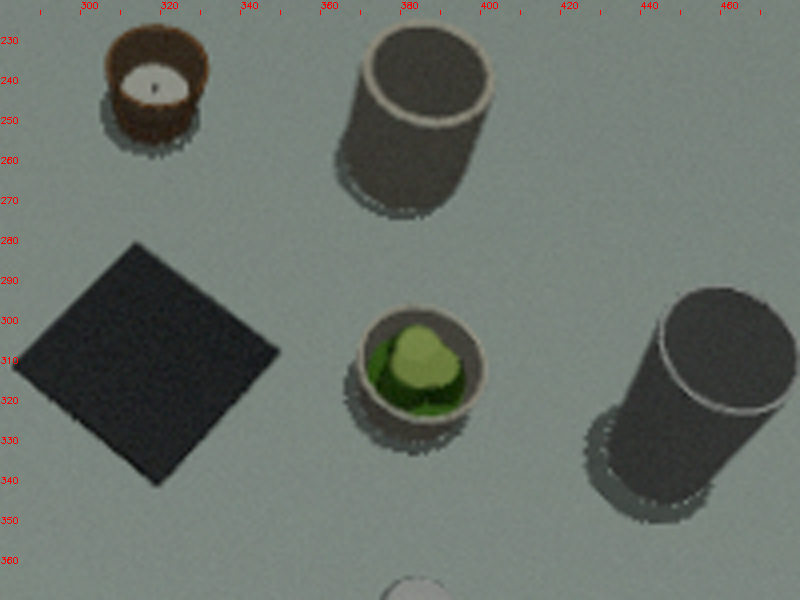

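```bash
python3 - <<'E'
from h import *
S=camera_params('scene');D=camera_params('side')
np.set_printoptions(precision=1,suppress=True)
T={'jigger':(90,(215,154),(267.2,130)),'strainer':(68,(277.5,132.3),(331.5,145.7)),'muddler':(172,(321.5,154.5),(308,168)),'mat':(6,(256.5,229),(246.5,199.5)),'crock':(85,(387,238.8),(297,266)),'tin':(115,(462.2,307.5),(265.7,353.7)),'cap':(48,(385.2,373.5),(178.2,346.7)),
'tealight':(45,(319,236.5),(266.7,231)),'lime':(35,(385.5,311),(241.3,315)),'c1':(6,(314.2,280.5),(193.2,257.7)),'c2':(6,(350,308),(235,257.7)),'c3':(6,(319.2,341.7),(232,294.7)),'c4':(6,(283.2,311.7),(186.7,294.7)),
'bigmat':(6,(348.5,160),(372,206))}
for k,(z,a,b) in T.items():
    X,e=tri(S,a,D,b); print(k,z,X,round(e,1),plane(S,a,z)[:2],plane(D,b,z)[:2], round(np.hypot(*X[:2])))
# mat diameters
for p,a,b in((S,(235,229),(278.2,229)),(D,(227.2,199.5),(266,199.5)),(S,(323,160),(373,160))): print(np.linalg.norm(plane(p,a,6)-plane(p,b,6)))
E
```

```text
jigger 90 [ 620.7 -298.5   92.5] 2.9 [ 620.5 -299. ] [ 621.7 -304. ] 689
strainer 68 [ 443.1 -300.6   72.3] 3.4 [ 441.6 -302.5] [ 443.3 -308.7] 535
muddler 172 [470.  -88.3 171.8] 0.7 [470.5 -87.7] [470.  -88.6] 478
mat 6 [ 625.9 -110.4    9. ] 3.0 [ 625.5 -110.7] [ 626.8 -115.1] 636
crock 85 [448.4 110.   85.3] 3.0 [449.1 111.4] [448.2 108. ] 462
tin 115 [457.6 310.4 115.6] 2.6 [457.9 311.5] [457.4 308.8] 553
cap 48 [622.1 309.5  52.2] 2.0 [620.9 309.8] [623.4 306.9] 695
tealight 45 [539.8   6.8  46.7] 2.6 [539.6   7.3] [540.    3.9] 540
lime 35 [534.7 214.7  36.1] 2.6 [534.7 215.7] [534.7 212.7] 576
c1 6 [644.6 137.7 113.5] 34.9 [596.5  70.8] [689.5  89.1] 659
c2 6 [585.4 153.2  79. ] 69.3 [574.9 162.1] [598.1  66. ] 605
c3 6 [ 616.2  118.1 -121.9] 57.1 [667.6 184.5] [574.3 158.3] 627
c4 6 [685.8 114.5 -41.7] 75.6 [689.2  94. ] [666.6 181.4] 695
bigmat 6 [ 311.9 -167.1    9.4] 2.4 [ 310.3 -168.2] [ 311.3 -172.1] 354
98.1801406945643
99.45740357887051
130.7119403784869
```

```bash
cat > s.py <<'E'
# helper: required tool-frame shift in m to target TCP; usage: python3 s.py x y z [yaw]
import sys
from h import *
from scipy.spatial.transform import Rotation as Ro
s=env.state(); np.set_printoptions(precision=2,suppress=True)
print('t',s['time_s'],'pos',s['ee_pos'],'rot',s['ee_rot'],'w',round(s['gripper_width'],1),'F',s['force'],'q',s['qpos'])
if len(sys.argv)>3:
    R=Ro.from_euler('xyz',s['ee_rot'],degrees=True); d=np.array([float(v) for v in sys.argv[1:4]])-s['ee_pos']
    print('tool shift mm',R.inv().apply(d))
    T=Ro.from_euler('xyz',[180,0,float(sys.argv[4]) if len(sys.argv)>4 else 180],degrees=True)
    print('tool rotvec deg',np.degrees((R.inv()*T).as_rotvec()))
E
python3 -m creep '{"offset":[[0,0,-0.03],[0,0,-0.03],[0,0,0],[0,0,0]],"rotation":[[0,0,-7.7],[0,0,-7.7],[0,0,-7.7],[0,0,0]]}' 0 20
python3 s.py 457.5 310.5 240
python3 - <<'E'
from h import *
from scipy.spatial.transform import Rotation as Ro
s=env.state();p=camera_params('wrist'); R=Ro.from_euler('xyz',s['ee_rot'],degrees=True).as_matrix()
print(R.T@(-p['R'].T@p['t']-s['ee_pos'])); print(p['R']@R)
E
```

```text
time_s: 0.65
ee_pos: [225.3, 528.8, 244.6]
ee_rot: [-180.0, -0.0, 179.9]
force: [0.2, -0.5, -0.0]
gripper_width: 90.9
t 0.65 pos [225.31 528.83 244.57] rot [-179.99   -0.    179.93] w 90.9 F [ 0.2  -0.48 -0.04] q [ 65.78  16.56  83.55  -0.    79.9  -24.15]
tool shift mm [-232.45 -218.06    4.59]
tool rotvec deg [-0.01 -0.   -0.07]
[  73.61528003   -0.91067986 -199.83027209]
[[-5.21918920e-05  9.99999508e-01  9.90374047e-04]
 [-9.64563221e-01  2.10969656e-04 -2.63851756e-01]
 [-2.63851835e-01 -9.69049302e-04  9.64562735e-01]]
```

```bash

python3 -m creep '{"offset":[[-0.042,-0.0395,0],[-0.042,-0.0395,0],[-0.042,-0.0395,0],[-0.042,-0.0395,0],[-0.032,-0.030,0]],"rotation":[[0,0,0],[0,0,0],[0,0,0],[0,0,0],[0,0,0]]}'
python3 -m creep '{"offset":[[-0.032,-0.03,0.004],[0,0,0],[0,0,0]],"rotation":[[0,0,0],[0,0,0],[0,0,0]]}'
python3 s.py 457.5 310.5 240
python3 -c "
from h import *
save('wrist','w1')"
```

```text
time_s: 1.27
ee_pos: [426.6, 339.1, 243.9]
ee_rot: [-179.9, -0.1, 179.8]
force: [-0.3, 1.6, -0.4]
gripper_width: 91.2
time_s: 1.65
ee_pos: [457.0, 311.1, 240.1]
ee_rot: [-180.0, -0.1, 179.9]
force: [0.4, 1.0, 0.5]
gripper_width: 91.2
t 1.65 pos [456.96 311.15 240.12] rot [-179.99   -0.08  179.93] w 91.2 F [0.43 0.99 0.47] q [ 33.03  14.64  86.86   0.04  78.58 -56.9 ]
tool shift mm [-0.54 -0.65  0.12]
tool rotvec deg [-0.01 -0.08 -0.07]
```

View pics/w1.png

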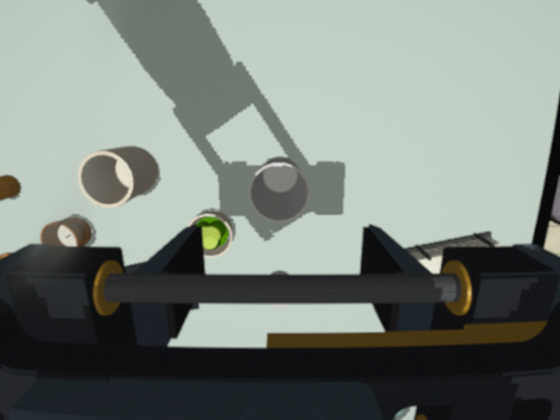

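```bash
python3 -c "
from h import *
p=camera_params('wrist'); print(plane(p,(279.5,191),115), plane(p,(106,178),85),plane(p,(251,191),115)-plane(p,(308,191),115))
crop('w1','w1c',220,140,340,240,6)"
```

```text
[455.02827625 307.60659434 115.        ] [445.93595609 107.12305699  85.        ] [ 9.68824557e-03 -5.95435585e+01  0.00000000e+00]
```

View pics/w1c.png

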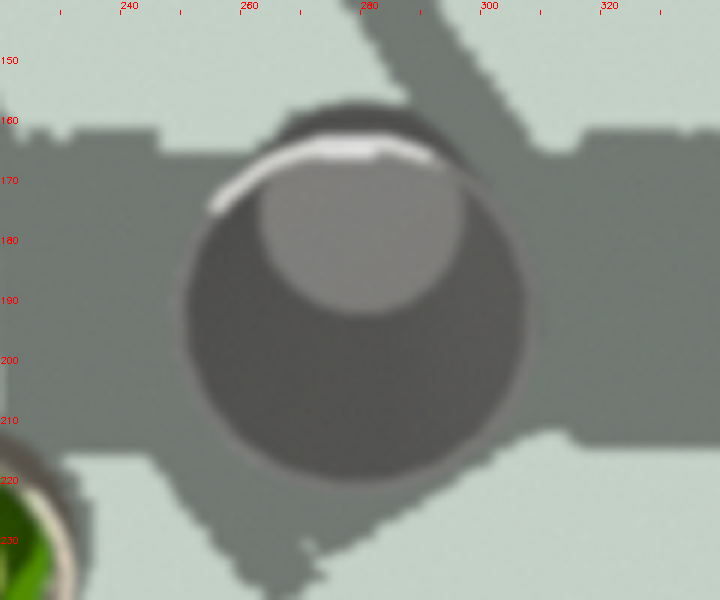

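```bash

python3 -m creep '{"offset":[[0,0.001,0.045],[0,0,0.045],[0,0,0.045],[0,0,0.036],[0,0,0]],"rotation":[[0,0,0],[0,0,0],[0,0,0],[0,0,0],[0,0,0]]}'
python3 s.py 456.7 309.5 68
python3 -m creep '{"offset":[[0,0,0],[0,0,0],[0,0,0],[0,0,0],[0,0,0]],"rotation":[[0,0,0],[0,0,0],[0,0,0],[0,0,0],[0,0,0]]}' 1 30
```

```text
time_s: 2.33
ee_pos: [454.7, 311.8, 67.4]
ee_rot: [-179.8, -0.3, -179.9]
force: [-0.2, 0.6, 0.6]
gripper_width: 91.3
t 2.325 pos [454.74 311.79  67.39] rot [-179.81   -0.31 -179.9 ] w 91.3 F [-0.16  0.58  0.6 ] q [ 33.23  22.18 102.15   0.01  56.03 -56.87]
tool shift mm [-1.95 -2.3  -0.61]
tool rotvec deg [-0.19 -0.31  0.1 ]
time_s: 2.95
ee_pos: [458.4, 312.3, 71.0]
ee_rot: [179.9, 0.1, -180.0]
force: [0.5, -1.4, 6.2]
gripper_width: 63.4
```

```bash

python3 -m creep '{"offset":[[0,0,0],[0,0,0],[0,0,0]],"rotation":[[0,0,0],[0,0,0],[0,0,0]]}'
python3 -m creep '{"offset":[[0,0,-0.02],[0,0,-0.04],[0,0,-0.05],[0,0,-0.05],[0,0,0]],"rotation":[[0,0,0],[0,0,0],[0,0,0],[0,0,0],[0,0,0]]}'
python3 s.py 625 -112 240
```

```text
time_s: 3.32
ee_pos: [458.4, 312.3, 71.0]
ee_rot: [179.9, 0.1, -180.0]
force: [-0.1, -0.7, 6.1]
gripper_width: 63.8
time_s: 3.95
ee_pos: [459.5, 313.4, 233.9]
ee_rot: [179.7, 0.4, -180.0]
force: [1.0, -0.4, -2.2]
gripper_width: 63.2
t 3.95 pos [459.48 313.44 233.88] rot [ 179.69    0.44 -179.99] w 63.2 F [ 1.02 -0.37 -2.18] q [ 33.1   14.75  87.59   0.02  77.12 -56.91]
tool shift mm [-165.51 -425.43   -7.14]
tool rotvec deg [0.31 0.44 0.01]
```

```bash

python3 -m creep '{"offset":[[-0.0256,-0.0472,-0.002],[-0.0256,-0.0472,-0.002],[-0.0256,-0.0472,-0.002],[-0.0256,-0.0472,-0.002],[-0.0256,-0.0472,-0.002]],"rotation":[[0,0,0],[0,0,0],[0,0,0],[0,0,0],[0,0,0]]}'
python3 -m creep '{"offset":[[-0.0256,-0.0472,-0.002],[-0.0256,-0.0472,-0.002],[-0.0256,-0.0472,-0.002],[-0.0256,-0.0472,-0.002],[0,0,0]],"rotation":[[0,0,0],[0,0,0],[0,0,0],[0,0,0],[0,0,0]]}'
python3 -m creep '{"offset":[[0,0,0],[0,0,0]],"rotation":[[0,0,0],[0,0,0]]}'
python3 s.py 625 -112 240
python3 -c "
from h import *
save('wrist','w2')"
```

```text
time_s: 4.58
ee_pos: [585.3, 74.5, 237.6]
ee_rot: [180.0, -0.2, -180.0]
force: [-0.1, -0.2, -0.9]
gripper_width: 63.5
time_s: 5.2
ee_pos: [688.3, -116.4, 243.9]
ee_rot: [-180.0, -0.2, 179.8]
force: [-0.3, 0.6, -1.0]
gripper_width: 64.1
time_s: 5.45
ee_pos: [687.4, -111.3, 247.1]
ee_rot: [180.0, -0.1, -179.9]
force: [-0.5, -0.1, -1.2]
gripper_width: 64.2
t 5.45 pos [ 687.39 -111.34  247.14] rot [ 179.96   -0.07 -179.91] w 64.2 F [-0.46 -0.14 -1.22] q [ -10.16   28.44   64.78    0.03   86.86 -100.26]
tool shift mm [62.38 -0.56  7.22]
tool rotvec deg [ 0.04 -0.07  0.09]
```

View pics/w2.png

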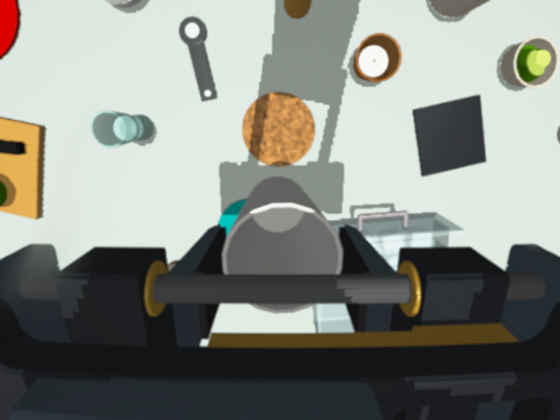

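```bash
python3 - <<'E'
from h import *
p=camera_params('wrist'); im=cv2.imread('pics/w2.png')
hsv=cv2.cvtColor(im,cv2.COLOR_BGR2HSV); m=cv2.inRange(hsv,(5,90,60),(25,255,255)); m[:80]=0;m[180:]=0;m[:,:220]=0;m[:,330:]=0
cs=max(cv2.findContours(m,0,2)[0],key=cv2.contourArea); e=cv2.fitEllipse(cs); print(e)
print('mat',plane(p,e[0],6), 'dia',plane(p,(e[0][0]-e[1][0]/2,e[0][1]),6)-plane(p,(e[0][0]+e[1][0]/2,e[0][1]),6))
s=env.state()['ee_pos'];z=s[2]+44
for u in [(282.5,260)]: print('tin',plane(p,u,z), s, plane(p,(222,258),z)-plane(p,(343,258),z))
crop('w2','w2c',210,160,360,320,5)
E
```

```text
((278.1571960449219, 128.7071533203125), (71.09510040283203, 72.86050415039062), 0.8172315359115601)
mat [ 625.36057507 -117.97176062    6.        ] dia [  0.13781251 -96.14544741   0.        ]
tin [ 686.00530696 -112.17548198  291.5220259 ] [ 687.53109333 -111.28366093  247.5220259 ] [  0.13159702 -64.46494716   0.        ]
```

View pics/w2c.png

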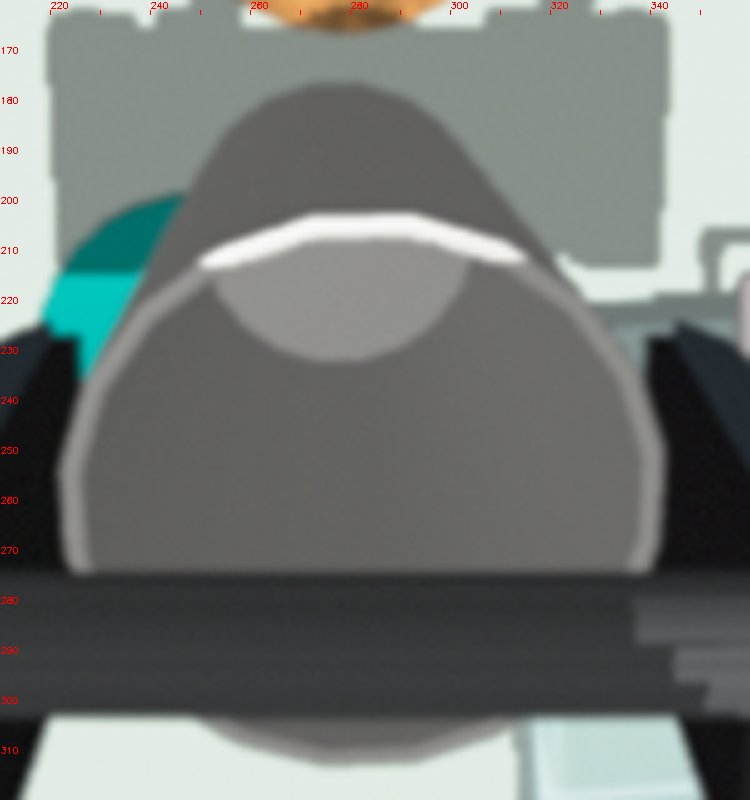

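```bash

python3 -m creep '{"offset":[[0.030,0,0.01],[0.030,-0.0007,0.04],[0,0,0.045],[0,0,0.045],[0,0,0.02]],"rotation":[[0,0,0],[0,0,0],[0,0,0],[0,0,0],[0,0,0]]}'
python3 -m creep '{"offset":[[0,0,0],[0,0,0],[0,0,0]],"rotation":[[0,0,0],[0,0,0],[0,0,0]]}'
python3 s.py 627.7 -112 77
```

```text
time_s: 6.12
ee_pos: [625.9, -111.8, 85.2]
ee_rot: [179.9, -0.2, -179.9]
force: [-0.0, 0.4, -1.9]
gripper_width: 63.8
time_s: 6.5
ee_pos: [629.0, -113.3, 89.3]
ee_rot: [-180.0, 0.2, -180.0]
force: [0.3, -0.8, -1.6]
gripper_width: 63.8
t 6.5 pos [ 629.05 -113.31   89.34] rot [-179.97    0.17 -179.96] w 63.8 F [ 0.26 -0.81 -1.63] q [ -11.24   27.84   88.77    0.01   63.22 -101.29]
tool shift mm [ 1.38  1.31 12.33]
tool rotvec deg [-0.03  0.17  0.04]
```

```bash

python3 -m creep '{"offset":[[0.0013,0.001,0.004],[0,0,0.004],[0,0,0.003],[0,0,0],[0,0,0]],"rotation":[[0,0,0],[0,0,0],[0,0,0],[0,0,0],[0,0,0]]}'
python3 s.py 627.7 -112 77
```

```text
time_s: 7.12
ee_pos: [627.1, -112.4, 77.1]
ee_rot: [-180.0, 0.1, -180.0]
force: [0.3, 0.7, 3.4]
gripper_width: 64.1
t 7.125 pos [ 627.1  -112.45   77.09] rot [-179.99    0.05 -179.98] w 64.1 F [0.3  0.68 3.36] q [ -11.2    28.34   89.83    0.01   61.77 -101.23]
tool shift mm [-0.6   0.45  0.09]
tool rotvec deg [-0.01  0.05  0.02]
```

```bash

python3 -m creep '{"offset":[[0,0,0],[0,0,0],[0,0,0],[0,0,0],[0,0,-0.02]],"rotation":[[0,0,0],[0,0,0],[0,0,0],[0,0,0],[0,0,0]]}' 0 20
python3 -m creep '{"offset":[[0,0,-0.05],[0,0,-0.05],[0,0,-0.05],[0,0,0],[0,0,0]],"rotation":[[0,0,0],[0,0,0],[0,0,0],[0,0,0],[0,0,0]]}'
python3 s.py 471 -87.5 245
python3 -c "
from h import *
save('wrist','w3'); save('side','d3')"
```

```text
time_s: 7.75
ee_pos: [625.4, -112.1, 95.1]
ee_rot: [179.9, -0.2, -180.0]
force: [1.0, -0.1, 0.9]
gripper_width: 91.2
time_s: 8.38
ee_pos: [626.3, -112.3, 245.9]
ee_rot: [180.0, -0.1, -180.0]
force: [0.2, -0.1, 0.2]
gripper_width: 91.2
t 8.375 pos [ 626.29 -112.28  245.95] rot [ 179.98   -0.06 -179.98] w 91.2 F [ 0.23 -0.07  0.16] q [ -11.2    22.43   74.64    0.01   82.98 -101.22]
tool shift mm [155.28  24.84   1.12]
tool rotvec deg [ 0.02 -0.06  0.02]
```

View pics/w3.png

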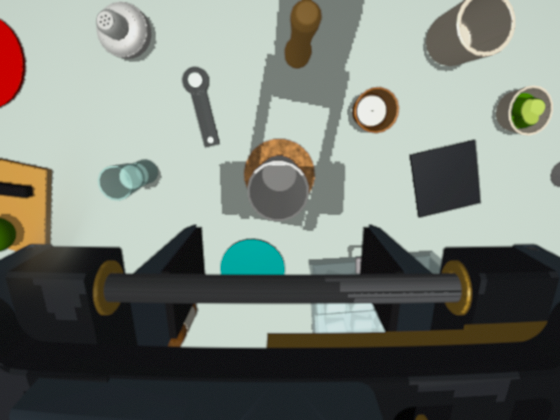

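View pics/d3.png

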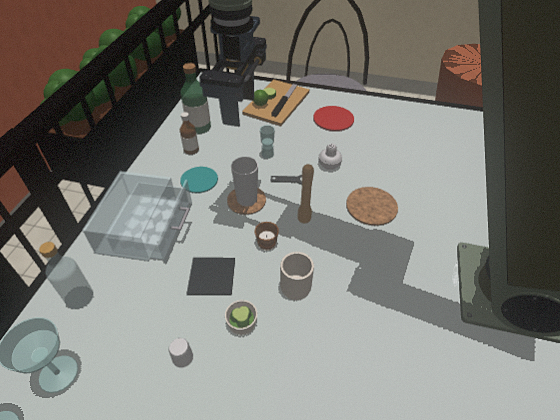

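```bash

python3 -m creep '{"offset":[[0.052,0.0085,0],[0.052,0.0085,0],[0.052,0.0085,0],[0,0,0.03],[0,0,0.045]],"rotation":[[0,0,0],[0,0,0],[0,0,0],[0,0,0],[0,0,0]]}'
python3 -m creep '{"offset":[[0,0,0.045],[0,0,0.015],[0,0,0],[0,0,0]],"rotation":[[0,0,0],[0,0,0],[0,0,0],[0,0,0]]}'
python3 s.py 470.5 -87 111
```

```text
time_s: 9.1
ee_pos: [470.6, -86.9, 171.2]
ee_rot: [-180.0, 0.1, -180.0]
force: [0.6, 0.2, -0.4]
gripper_width: 91.2
time_s: 9.6
ee_pos: [471.1, -87.0, 111.9]
ee_rot: [-180.0, 0.0, -180.0]
force: [0.5, -0.2, -0.2]
gripper_width: 90.9
t 9.6 pos [471.05 -87.   111.89] rot [-180.      0.02 -179.98] w 90.9 F [ 0.48 -0.23 -0.17] q [ -11.84   13.32  108.17    0.     58.49 -101.86]
tool shift mm [ 0.55 -0.    0.89]
tool rotvec deg [-0.    0.02  0.02]
```

```bash

python3 -m creep '{"offset":[[0,0,0],[0,0,0],[0,0,0],[0,0,0],[0,0,0]],"rotation":[[0,0,0],[0,0,0],[0,0,0],[0,0,0],[0,0,0]]}' 1 25
python3 -m creep '{"offset":[[0,0,0],[0,0,-0.03],[0,0,-0.045],[0,0,-0.045],[0,0,0]],"rotation":[[0,0,0],[0,0,0],[0,0,0],[0,0,0],[0,0,0]]}'
python3 s.py 449.5 111 232
```

```text
time_s: 10.22
ee_pos: [470.7, -86.9, 111.7]
ee_rot: [180.0, 0.0, -180.0]
force: [0.2, 0.3, 0.1]
gripper_width: 44.2
time_s: 10.85
ee_pos: [473.0, -87.4, 235.2]
ee_rot: [-179.9, 0.5, -180.0]
force: [-0.3, 0.2, -0.2]
gripper_width: 0.9
t 10.85 pos [473.   -87.38 235.21] rot [-179.91    0.46 -179.98] w 0.9 F [-0.32  0.22 -0.21] q [ -11.84    7.74   96.43    0.     75.36 -101.86]
tool shift mm [ 23.44 198.4    2.7 ]
tool rotvec deg [-0.09  0.46  0.02]
```

```bash
python3 -c "
from h import *
save('scene','s4');save('side','d4');save('wrist','w4')
crop('side' and 'd4','d4c',220,110,400,260,4)"
```

```text
(no output)
```

View pics/d4c.png

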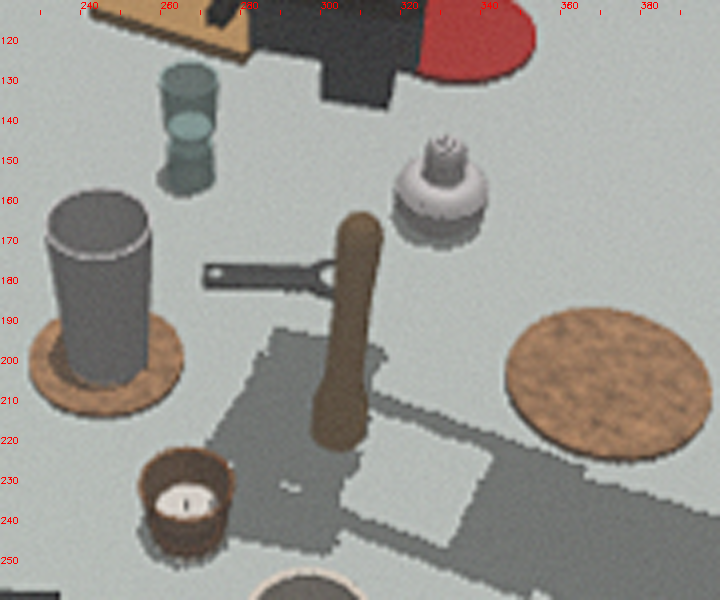

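View pics/s4.png

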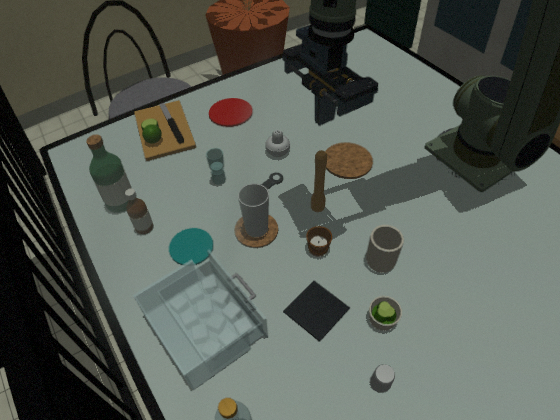

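View pics/w4.png

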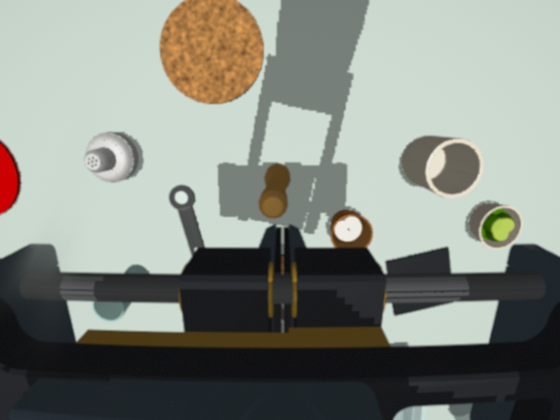

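```bash
python3 -c "
from h import *
crop('s4','s4c',240,130,360,240,6)
S=camera_params('scene');D=camera_params('side');W=camera_params('wrist')
print(tri(S,(321.2,154),D,(310,166.5)),plane(W,(273,203),172),plane(W,(273,203),172)-plane(W,(105,160),68))"
```

```text
(array([467.23940446, -93.45881202, 170.15575567]), np.float64(4.284562456564581)) [463.81576741 -95.5305826  172.        ] [ 24.59405611 198.0239686  104.        ]
```

View pics/s4c.png

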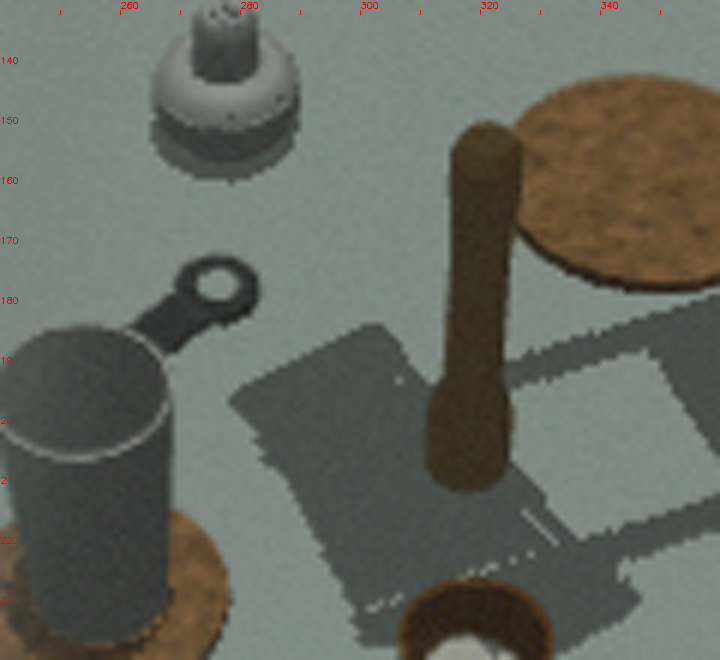

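```bash

python3 -m creep '{"offset":[[0,0,0],[0,0,0],[0,0,0],[0,0,0]],"rotation":[[0,0,0],[0,0,0],[0,0,0],[0,0,0]]}' 0 25
python3 -c "
from h import *
save('side','d5');save('wrist','w5')
crop('d5','d5c',220,110,400,260,4)"
python3 s.py 449.5 111 232
```

```text
time_s: 11.5
ee_pos: [470.7, -86.9, 231.4]
ee_rot: [180.0, -0.0, -180.0]
force: [0.0, 0.3, 0.4]
gripper_width: 37.4
t 11.6 pos [470.72 -86.92 231.58] rot [ 179.99   -0.   -179.98] w 45.8 F [ 0.56 -0.09  1.15] q [ -11.84    7.92   96.74    0.01   75.34 -101.86]
tool shift mm [ 21.15 197.93  -0.4 ]
tool rotvec deg [ 0.01 -0.    0.02]
```

View pics/d5c.png

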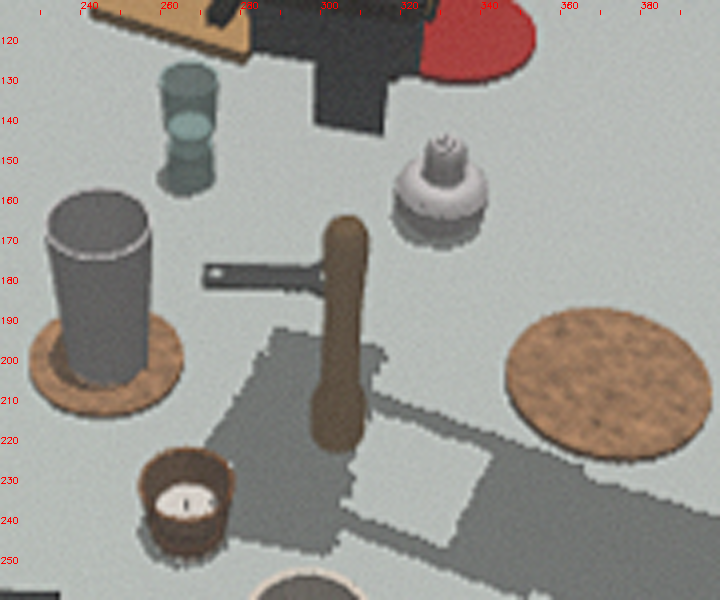

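View pics/w5.png

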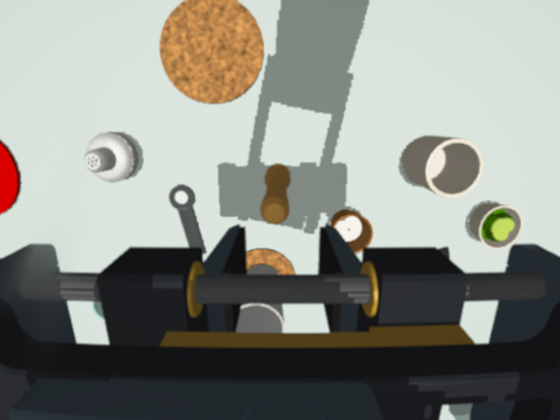

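```bash

python3 -m creep '{"offset":[[0,0,0],[0,0,0],[0,0,0],[0,0,0],[0,0,0]],"rotation":[[0,0,0],[0,0,0],[0,0,0],[0,0,0],[0,0,0]]}' 0 25
python3 -m creep '{"offset":[[0,0,0],[0,0,0],[0,0,0],[0,0,0],[0,0,0]],"rotation":[[0,0,0],[0,0,0],[0,0,0],[0,0,0],[0,0,0]]}' 0 25
python3 -c "
from h import *
save('side','d6');
crop('d6','d6c',220,110,400,260,4)"
python3 s.py 470.5 -87 111
```

```text
time_s: 12.22
ee_pos: [470.7, -86.9, 231.6]
ee_rot: [180.0, 0.0, -180.0]
force: [-0.8, 0.1, 0.1]
gripper_width: 91.1
time_s: 12.85
ee_pos: [470.7, -86.9, 231.6]
ee_rot: [180.0, 0.0, -180.0]
force: [0.1, 0.2, -0.1]
gripper_width: 91.1
t 12.9 pos [470.74 -86.92 231.62] rot [ 179.99    0.   -179.98] w 90.8 F [ 1.11 -0.08  1.05] q [ -11.84    7.92   96.74    0.01   75.34 -101.86]
tool shift mm [  0.24  -0.09 120.62]
tool rotvec deg [0.01 0.   0.02]
```

View pics/d6c.png

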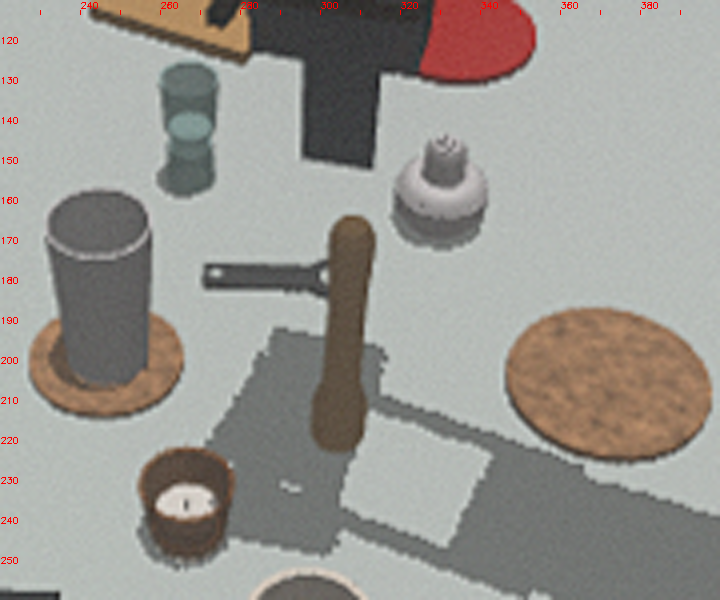

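Settled back to its original upright place. Descend and grip, this time waiting for the fingers.

```bash

python3 -m creep '{"offset":[[0,0,0.03],[0,0,0.045],[0,0,0.035],[0,0,0.01],[0,0,0]],"rotation":[[0,0,0],[0,0,0],[0,0,0],[0,0,0],[0,0,0]]}'
python3 -m creep '{"offset":[[0,0,0],[0,0,0],[0,0,0],[0,0,0],[0,0,0]],"rotation":[[0,0,0],[0,0,0],[0,0,0],[0,0,0],[0,0,0]]}' 1 20
python3 -m creep '{"offset":[[0,0,0],[0,0,0],[0,0,0],[0,0,0],[0,0,0]],"rotation":[[0,0,0],[0,0,0],[0,0,0],[0,0,0],[0,0,0]]}' 1 20
python3 s.py 470.5 -87 111
```

```text
time_s: 13.52
ee_pos: [471.0, -87.0, 111.9]
ee_rot: [180.0, 0.0, -180.0]
force: [-0.2, -0.2, 0.5]
gripper_width: 91.3
time_s: 14.15
ee_pos: [470.8, -86.9, 111.7]
ee_rot: [180.0, 0.0, -180.0]
force: [-0.4, 0.6, 0.4]
gripper_width: 44.1
time_s: 14.78
ee_pos: [470.7, -86.9, 111.6]
ee_rot: [180.0, -0.0, -180.0]
force: [-0.3, 0.6, -1.3]
gripper_width: 24.6
t 14.775 pos [470.69 -86.88 111.57] rot [ 179.99   -0.   -179.98] w 24.6 F [-0.3   0.64 -1.3 ] q [ -11.84   13.32  108.22    0.01   58.46 -101.87]
tool shift mm [ 0.19 -0.12  0.57]
tool rotvec deg [ 0.01 -0.    0.02]
```

```bash

python3 -m creep '{"offset":[[0,0,-0.025],[0,0,-0.045],[0,0,-0.045],[0,0,0],[0.003,0.03,0]],"rotation":[[0,0,0],[0,0,0],[0,0,0],[0,0,0],[0,0,0]]}'
python3 -m creep '{"offset":[[0.005,0.045,0],[0.005,0.045,0],[0.005,0.045,0],[0.004,0.032,0],[0,0,0]],"rotation":[[0,0,0],[0,0,0],[0,0,0],[0,0,0],[0,0,0]]}'
python3 -m creep '{"offset":[[0,0,0],[0,0,0]],"rotation":[[0,0,0],[0,0,0]]}'
python3 s.py 449 110.5 125
python3 -c "
from h import *
save('scene','s7');save('side','d7');save('wrist','w7')
crop('s7','s7c',320,100,460,280,3)
crop('d7','d7c',220,140,400,310,3)"
```

```text
time_s: 15.4
ee_pos: [467.5, -57.5, 225.9]
ee_rot: [-180.0, -0.0, 179.9]
force: [0.6, -0.3, -1.1]
gripper_width: 24.9
time_s: 16.02
ee_pos: [447.5, 111.5, 225.2]
ee_rot: [-180.0, -0.2, -179.8]
force: [0.2, -0.6, -1.1]
gripper_width: 25.0
time_s: 16.27
ee_pos: [448.6, 109.1, 226.2]
ee_rot: [-180.0, -0.0, 179.9]
force: [-0.7, 0.6, -0.3]
gripper_width: 24.6
t 16.275 pos [448.59 109.12 226.24] rot [-179.98   -0.04  179.95] w 24.6 F [-0.67  0.57 -0.26] q [ 12.26   6.52  99.18  -0.02  74.35 -77.69]
tool shift mm [ -0.48   1.42 101.24]
tool rotvec deg [-0.02 -0.04 -0.05]
```

View pics/s7c.png

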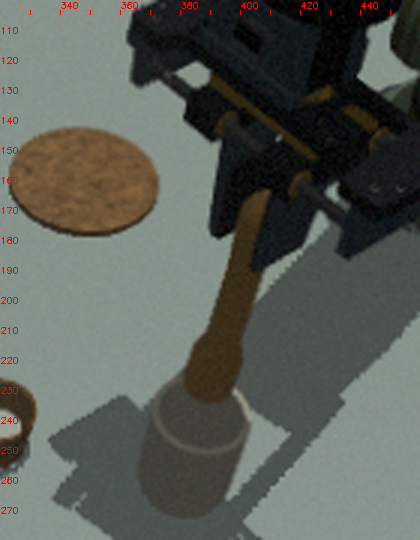

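View pics/d7c.png

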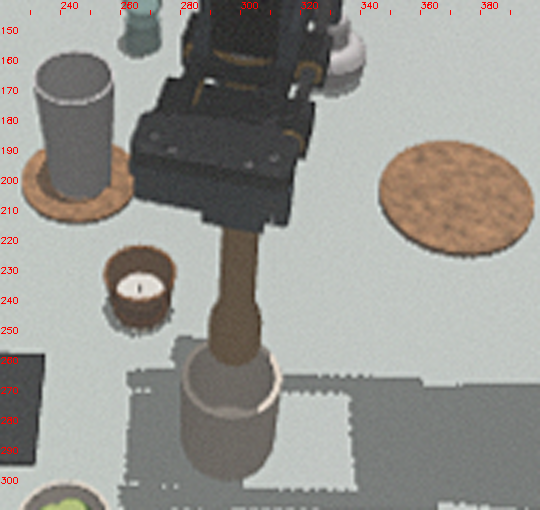

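View pics/w7.png

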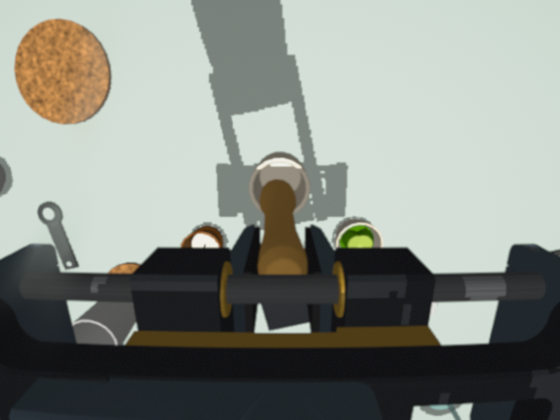

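```bash

python3 -m creep '{"offset":[[0,0.001,0.03],[0,0,0.03],[0,0,0.03],[0,0,0.01],[0,0,0]],"rotation":[[0,0,0],[0,0,0],[0,0,0],[0,0,0],[0,0,0]]}'
python3 -m creep '{"offset":[[0,0,0.003],[0,0,0.002],[0,0,0],[0,0,0]],"rotation":[[0,0,0],[0,0,0],[0,0,0],[0,0,0]]}'
python3 s.py 449 110.5 118
```

```text
time_s: 17.05
ee_pos: [448.7, 110.9, 126.7]
ee_rot: [-180.0, -0.0, 180.0]
force: [-0.2, -0.4, -0.8]
gripper_width: 24.9
time_s: 17.55
ee_pos: [448.8, 111.1, 121.9]
ee_rot: [180.0, 0.0, -180.0]
force: [1.0, -0.5, -1.7]
gripper_width: 24.4
t 17.55 pos [448.79 111.15 121.91] rot [ 179.99    0.03 -179.97] w 24.4 F [ 1.02 -0.5  -1.72] q [ 12.48  11.28 109.29   0.    59.39 -77.55]
tool shift mm [-0.2  -0.65  3.91]
tool rotvec deg [0.01 0.03 0.03]
```

```bash

python3 -m creep '{"offset":[[0,0,0.002],[0,0,0.0015],[0,0,0],[0,0,0]],"rotation":[[0,0,0],[0,0,0],[0,0,0],[0,0,0]]}'
python3 -m creep '{"offset":[[0,0,0],[0,0,0],[0,0,0],[0,0,0],[0,0,0]],"rotation":[[0,0,0],[0,0,0],[0,0,0],[0,0,0],[0,0,0]]}' 0 20
python3 -m creep '{"offset":[[0,0,-0.03],[0,0,-0.05],[0,0,-0.05],[0,0,0],[0,0,0]],"rotation":[[0,0,0],[0,0,0],[0,0,0],[0,0,0],[0,0,0]]}'
python3 s.py 443 -303 250
python3 -c "
from h import *
save('side','d8')
crop('d8','d8c',220,140,400,310,3)"
```

```text
time_s: 18.05
ee_pos: [448.7, 111.1, 118.1]
ee_rot: [180.0, -0.0, -180.0]
force: [-0.9, 0.1, -0.7]
gripper_width: 24.9
time_s: 18.68
ee_pos: [448.7, 111.1, 118.2]
ee_rot: [180.0, 0.0, -180.0]
force: [1.1, -1.3, -0.1]
gripper_width: 71.8
time_s: 19.3
ee_pos: [448.1, 110.9, 247.5]
ee_rot: [-180.0, -0.1, -180.0]
force: [0.5, -0.0, -0.1]
gripper_width: 91.1
t 19.3 pos [448.11 110.95 247.46] rot [-179.99   -0.06 -179.98] w 91.1 F [ 0.53 -0.01 -0.12] q [ 12.48   5.89  96.85   0.    77.32 -77.55]
tool shift mm [   5.26 -413.95   -2.47]
tool rotvec deg [-0.01 -0.06  0.02]
```

View pics/d8c.png

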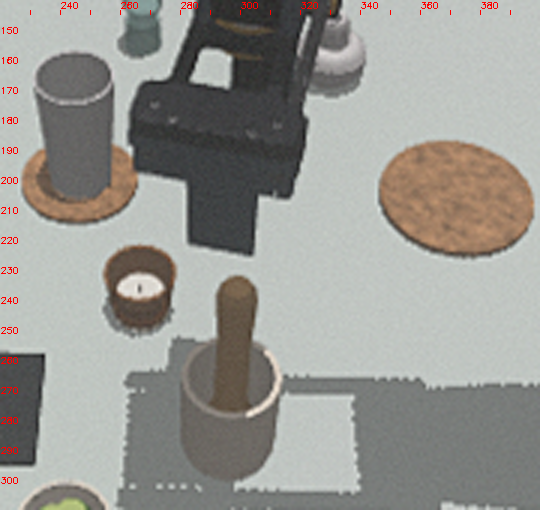

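```bash

python3 -m creep '{"offset":[[0.001,-0.052,0],[0.001,-0.052,0],[0.001,-0.052,0],[0.001,-0.052,0],[0.001,-0.052,0]],"rotation":[[0,0,0],[0,0,0],[0,0,0],[0,0,0],[0,0,0]]}'
python3 -m creep '{"offset":[[0,-0.052,0],[0,-0.052,0],[0,-0.050,0],[0,0,0],[0,0,0]],"rotation":[[0,0,0],[0,0,0],[0,0,0],[0,0,0],[0,0,0]]}'
python3 -m creep '{"offset":[[0,0,0],[0,0,0]],"rotation":[[0,0,0],[0,0,0]]}'
python3 s.py 443 -303 25
python3 -c "
from h import *
save('wrist','w9'); crop('w9','w9c',220,140,340,240,6)
p=camera_params('wrist')
for x in (443,): print(proj(p,(443,-303,68)),proj(p,(443,-303,22)))"
```

```text
time_s: 19.98
ee_pos: [442.7, -150.2, 246.4]
ee_rot: [179.9, -0.2, -180.0]
force: [0.9, 0.4, -0.2]
gripper_width: 90.8
time_s: 20.6
ee_pos: [443.1, -302.0, 246.6]
ee_rot: [179.9, -0.1, -180.0]
force: [-0.6, -0.6, -0.3]
gripper_width: 91.4
time_s: 20.85
ee_pos: [443.9, -301.8, 248.2]
ee_rot: [180.0, 0.0, -179.9]
force: [1.0, -0.7, -0.5]
gripper_width: 91.0
t 20.85 pos [ 443.94 -301.82  248.23] rot [ 179.99    0.01 -179.89] w 91.0 F [ 0.96 -0.73 -0.51] q [ -35.45   12.9    88.06    0.01   79.05 -125.56]
tool shift mm [  0.96  -1.22 223.23]
tool rotvec deg [0.01 0.01 0.11]
[282.33866302 181.64367192] [282.34703929 175.23080787]
```

View pics/w9c.png

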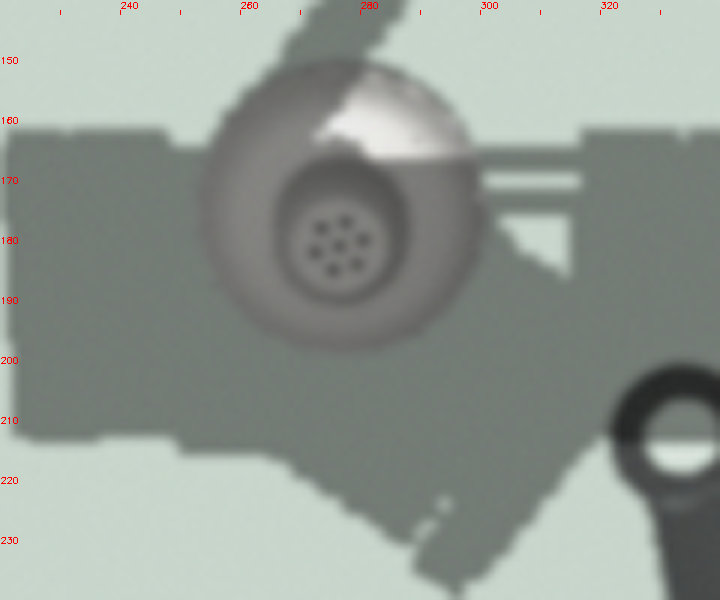

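```bash
python3 -c "
from h import *
p=camera_params('wrist')
for u in ((321,212),(333,200),(340,205)): print(plane(p,u,3))
print(plane(p,(276,181),68),plane(p,(276.5,174),22))"
```

```text
[ 500.17667348 -246.60073642    3.        ]
[ 482.11915453 -229.86625068    3.        ]
[ 489.56368593 -219.35830876    3.        ]
[ 442.22250642 -310.67572708   68.        ] [ 441.33501662 -310.89451353   22.        ]
```

```bash

python3 -m creep '{"offset":[[0.0005,-0.003,0.045],[0,0,0.05],[0,0,0.05],[0,0,0.045],[0,0,0.025]],"rotation":[[0,0,0],[0,0,0],[0,0,0],[0,0,0],[0,0,0]]}'
python3 -m creep '{"offset":[[0,0,0],[0,0,0],[0,0,0]],"rotation":[[0,0,0],[0,0,0],[0,0,0]]}'
python3 s.py 443.5 -305 9
```

```text
time_s: 21.52
ee_pos: [442.3, -304.6, 31.0]
ee_rot: [179.9, -0.1, -179.9]
force: [0.9, 0.3, -0.2]
gripper_width: 91.5
time_s: 21.9
ee_pos: [444.4, -306.5, 34.7]
ee_rot: [-179.9, 0.2, -180.0]
force: [-1.7, 0.0, -0.4]
gripper_width: 91.1
t 21.9 pos [ 444.39 -306.51   34.69] rot [-179.9     0.15 -179.96] w 91.1 F [-1.69  0.01 -0.44] q [ -35.82   23.17  106.34    0.01   50.31 -125.86]
tool shift mm [ 0.95  1.55 25.68]
tool rotvec deg [-0.1   0.15  0.04]
```

```bash

python3 -m creep '{"offset":[[0.001,0.0012,0.012],[0,0,0.012],[0,0,0.001],[0,0,0],[0,0,0]],"rotation":[[0,0,0],[0,0,0],[0,0,0],[0,0,0],[0,0,0]]}'
python3 s.py 443.5 -305 9
python3 -m creep '{"offset":[[0,0,0],[0,0,0],[0,0,0],[0,0,0],[0,0,0]],"rotation":[[0,0,0],[0,0,0],[0,0,0],[0,0,0],[0,0,0]]}' 1 25
python3 -m creep '{"offset":[[0,0,0],[0,0,0],[0,0,0]],"rotation":[[0,0,0],[0,0,0],[0,0,0]]}' 1 25
python3 s.py 443.5 -305 9
```

```text
time_s: 22.52
ee_pos: [442.5, -304.9, 8.3]
ee_rot: [-180.0, 0.0, -180.0]
force: [1.2, 0.1, -0.0]
gripper_width: 90.8
t 22.525 pos [ 442.55 -304.89    8.3 ] rot [-179.99    0.02 -179.98] w 90.8 F [ 1.21  0.15 -0.04] q [ -35.79   24.99  108.14    0.01   46.85 -125.82]
tool shift mm [-0.95 -0.11 -0.7 ]
tool rotvec deg [-0.01  0.02  0.02]
time_s: 23.15
ee_pos: [442.8, -305.0, 9.4]
ee_rot: [-180.0, 0.1, -180.0]
force: [-2.6, 1.6, 18.0]
gripper_width: 44.9
time_s: 23.52
ee_pos: [443.9, -305.0, 10.9]
ee_rot: [-179.9, 0.2, 180.0]
force: [-1.5, 3.4, 17.5]
gripper_width: 28.2
t 23.525 pos [ 443.87 -305.05   10.93] rot [-179.93    0.21  179.99] w 28.2 F [-1.48  3.38 17.45] q [ -35.77   24.79  107.99    0.09   47.01 -125.82]
tool shift mm [0.38 0.05 1.93]
tool rotvec deg [-0.07  0.21 -0.01]
```

```bash
python3 -c "
from h import *
save('wrist','w10');save('side','d10');save('scene','s10');crop('d10','d10c',270,90,400,190,6);crop('s10','s10c',220,80,350,180,6)"
```

```text
(no output)
```

View pics/w10.png

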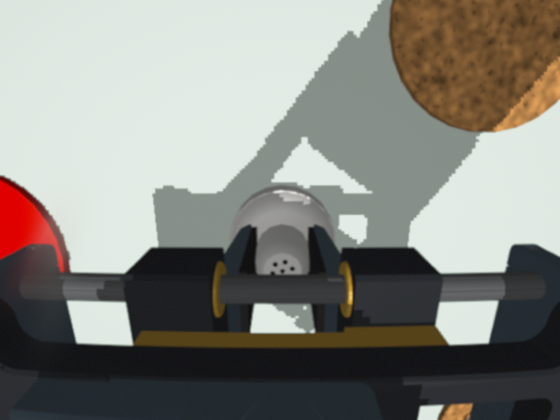

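View pics/d10c.png

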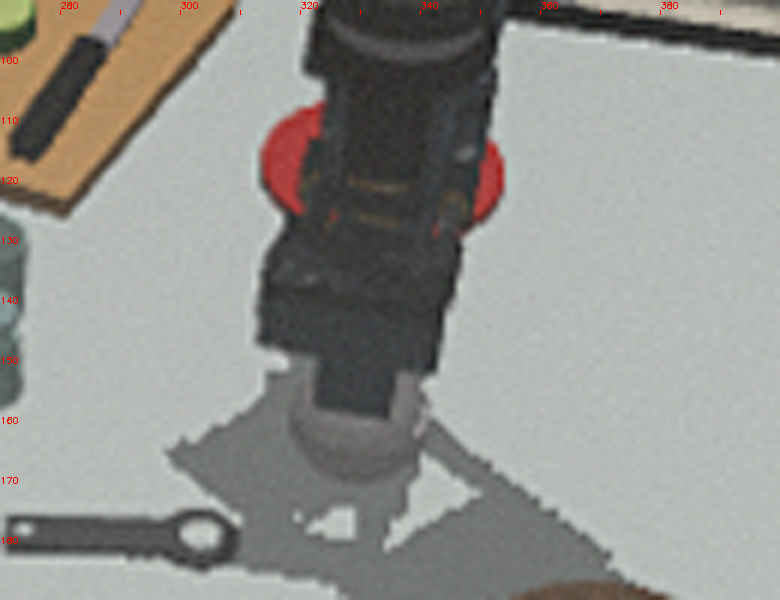

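View pics/s10c.png

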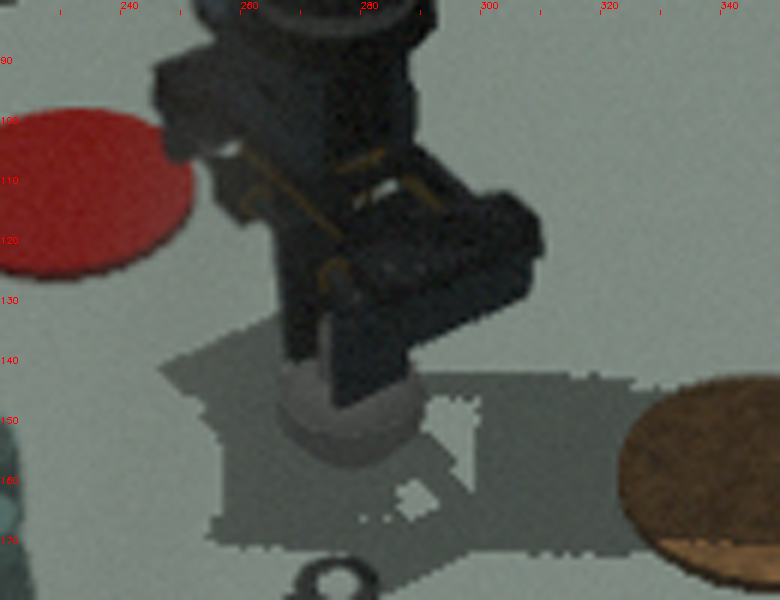

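```bash
python3 -c "
from h import *
for n in ('wrist','side','scene'):
    p=camera_params(n); c=(443.5,-305)
    im=cv2.imread('pics/'+{'wrist':'w10','side':'d10','scene':'s10'}[n]+'.png')
    for z,d,col in ((0,44,(0,0,255)),(14,65,(0,255,0)),(30,65,(255,255,0)),(40,30,(0,255,255)),(68,19,(255,0,255))):
        pts=np.array([proj(p,(c[0]+d/2*np.cos(a),c[1]+d/2*np.sin(a),z)) for a in np.linspace(0,6.3,60)])
        im=cv2.resize(im,None,fx=1,fy=1)
        for q in pts: im[int(q[1]+.5)%420,int(q[0]+.5)%560]=col
    t=env.state()['ee_pos']; q=proj(p,t); print(n,q,proj(p,t+[0,14,0]),proj(p,t-[0,14,0]))
    cv2.imwrite('pics/o_%s.png'%n,im)
crop('o_wrist','o1',200,160,360,310,5);crop('o_side','o2',270,90,400,190,6)
"
```

```text
wrist [283.75437285 234.10973271] [304.76831424 234.11181656] [262.74354499 234.09122767]
side [329.11855261 162.51676021] [328.3020816  165.73886786] [329.92186314 159.34650664]
scene [276.68634373 148.64981031] [279.59232685 151.61694044] [273.8202075  145.72473976]
```

View pics/o1.png

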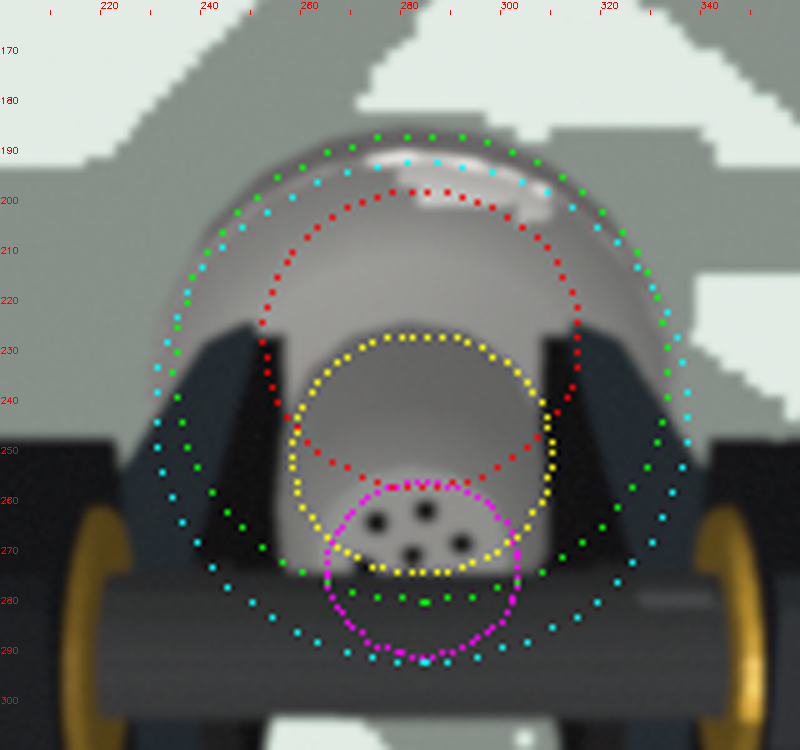

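View pics/o2.png

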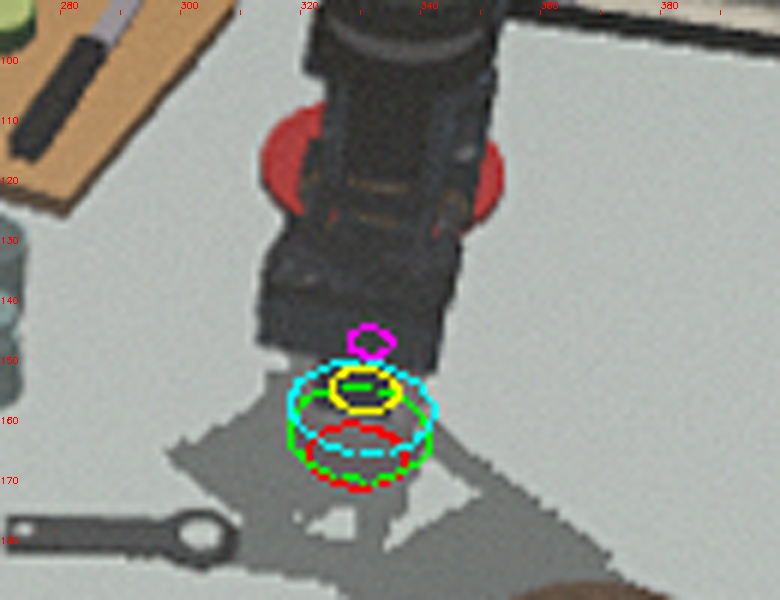

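```bash
python3 -c "
from h import *
D=camera_params('side');S=camera_params('scene')
for dz in (0,10,20,27,35): 
  print(dz,[proj(D,(448.1+a,111+b,247.5+dz)).round(1) for a in(-16,16) for b in (45.5,59)], [proj(S,(448.6+a,109.1+b,226.2+dz)).round(1) for a in (-16,16) for b in (12.3,25.8)])
crop('d8','d8d',250,180,330,240,8)
crop('s7','s7d',370,120,450,190,8)
"
```

```text
0 [array([303.9, 234.6]), array([302.2, 240.9]), array([284.8, 230.9]), array([282.8, 237.1])] [array([411.3, 191.3]), array([416.7, 196.1]), array([398.2, 199. ]), array([403.6, 203.9])]
10 [array([304.2, 230.7]), array([302.4, 237. ]), array([284.9, 226.9]), array([282.9, 233.2])] [array([412.5, 187.5]), array([417.9, 192.3]), array([399.3, 195.2]), array([404.7, 200.1])]
20 [array([304.5, 226.7]), array([302.7, 233.1]), array([285. , 222.9]), array([283. , 229.2])] [array([413.7, 183.6]), array([419.2, 188.4]), array([400.4, 191.3]), array([405.9, 196.2])]
27 [array([304.7, 223.8]), array([302.9, 230.2]), array([285. , 220.1]), array([283. , 226.4])] [array([414.6, 180.8]), array([420.1, 185.6]), array([401.2, 188.5]), array([406.8, 193.4])]
35 [array([304.9, 220.5]), array([303.2, 226.9]), array([285.1, 216.8]), array([283.1, 223. ])] [array([415.6, 177.6]), array([421.2, 182.4]), array([402.1, 185.3]), array([407.7, 190.2])]
```

View pics/d8d.png

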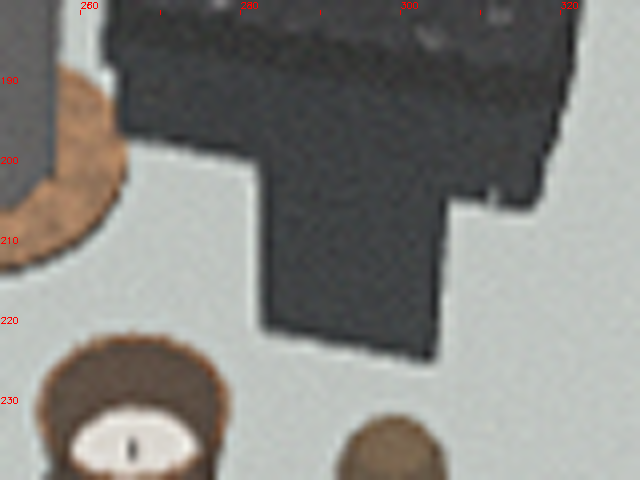

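View pics/s7d.png

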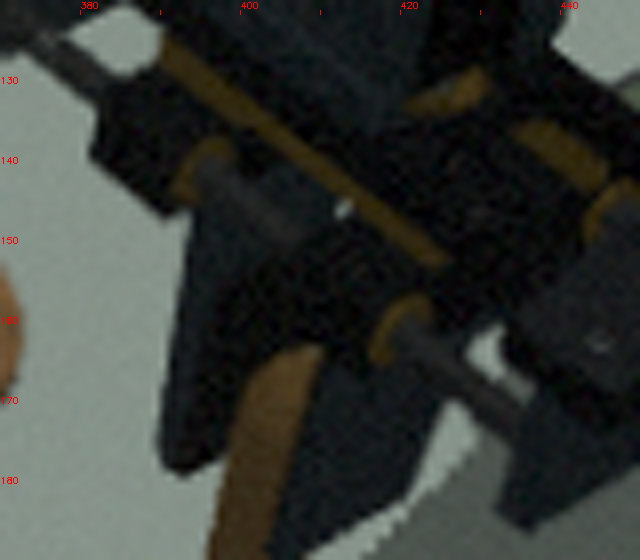

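```bash

python3 -m creep '{"offset":[[0,0,-0.004],[0,0,-0.02],[0,0,-0.045],[0,0,-0.05],[0,0,-0.05]],"rotation":[[0,0,0],[0,0,0],[0,0,0],[0,0,0],[0,0,0]]}' 1 35
python3 -m creep '{"offset":[[0,0,-0.01],[0,0,0],[0,0,0]],"rotation":[[0,0,0],[0,0,0],[0,0,0]]}'
python3 s.py 690 -112.4 185
python3 -c "
from h import *
save('wrist','w11');save('side','d11')"
```

```text
time_s: 24.3
ee_pos: [441.8, -304.4, 178.1]
ee_rot: [179.9, -0.1, -180.0]
force: [-0.6, -0.2, -0.8]
gripper_width: 28.4
time_s: 24.68
ee_pos: [441.2, -303.9, 184.9]
ee_rot: [179.8, -0.2, -180.0]
force: [0.7, -0.3, -1.2]
gripper_width: 28.3
t 24.675 pos [ 441.19 -303.92  184.9 ] rot [ 179.85   -0.2  -179.98] w 28.3 F [ 0.68 -0.33 -1.22] q [ -35.8    14.91   94.49    0.01   70.85 -125.82]
tool shift mm [-248.88  191.44   -0.47]
tool rotvec deg [ 0.15 -0.2   0.02]
```

View pics/w11.png

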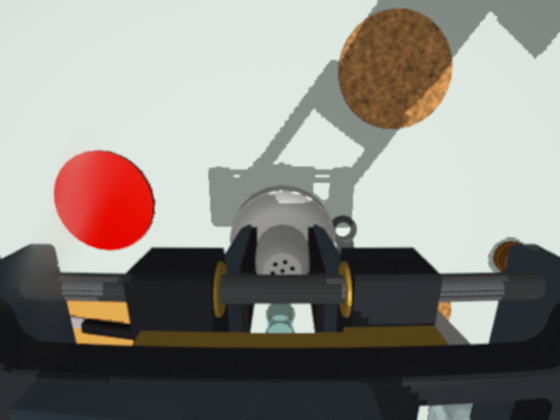

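View pics/d11.png

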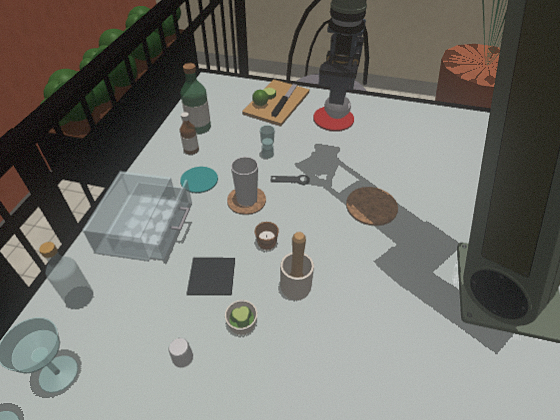

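```bash

python3 -m creep '{"offset":[[-0.0415,0.0319,0],[-0.0415,0.0319,0],[-0.0415,0.0319,0],[-0.0415,0.0319,0],[-0.0415,0.0319,0]],"rotation":[[0,0,0],[0,0,0],[0,0,0],[0,0,0],[0,0,0]]}'
python3 -m creep '{"offset":[[-0.0415,0.0319,0],[0,0,0],[0,0,0],[0,0,0]],"rotation":[[0,0,0],[0,0,0],[0,0,0],[0,0,0]]}'
python3 s.py 625.8 -112.4 160
python3 -c "
from h import *
save('wrist','w12'); crop('w12','w12c',200,130,360,280,5)"
```

```text
time_s: 25.4
ee_pos: [650.5, -143.9, 185.5]
ee_rot: [180.0, -0.1, -180.0]
force: [0.3, -0.5, -0.1]
gripper_width: 28.1
time_s: 25.9
ee_pos: [690.2, -114.2, 186.9]
ee_rot: [-180.0, -0.1, 179.9]
force: [0.2, 0.2, -1.3]
gripper_width: 27.7
t 25.9 pos [ 690.2  -114.24  186.89] rot [-180.     -0.06  179.95] w 27.7 F [ 0.21  0.22 -1.31] q [ -10.33   29.86   70.76   -0.01   79.44 -100.28]
tool shift mm [64.37  1.78 26.96]
tool rotvec deg [-0.   -0.06 -0.05]
```

View pics/w12c.png

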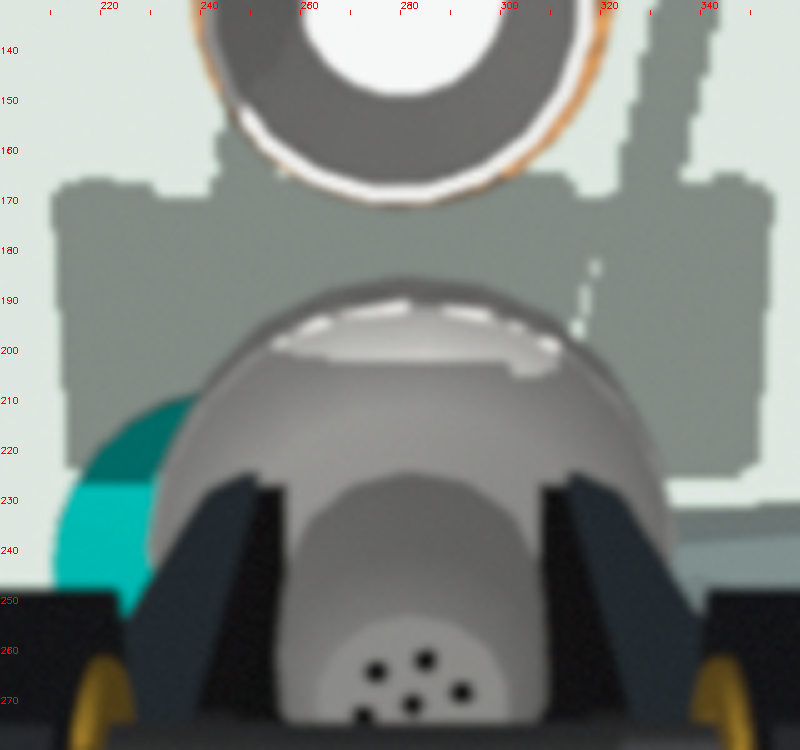

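```bash
python3 - <<'E'
from h import *
p=camera_params('wrist'); im=cv2.imread('pics/w12.png'); cv2.imwrite('pics/w12t.png',cv2.resize(im[60:180,200:360],None,fx=5,fy=5))
print('rim +x pt',plane(p,(280,169.7),121)-[32.5,0,0]); 
z=env.state()['ee_pos'][2]-10.9
print('strainer lower band -x pt',plane(p,(282,185.5),z+14)+[32.5,0,0], env.state()['ee_pos'])
print('neck top -x pt', plane(p,(282,252.5),z+68)+[9.5,0,0])
E
```

```text
rim +x pt [ 624.80082575 -117.19869841  121.        ]
strainer lower band -x pt [ 689.23760011 -115.42561459  190.35361969] [ 690.33235777 -114.29816482  187.25361969]
neck top -x pt [ 688.28211008 -115.3789777   244.35361969]
```

View pics/w12t.png

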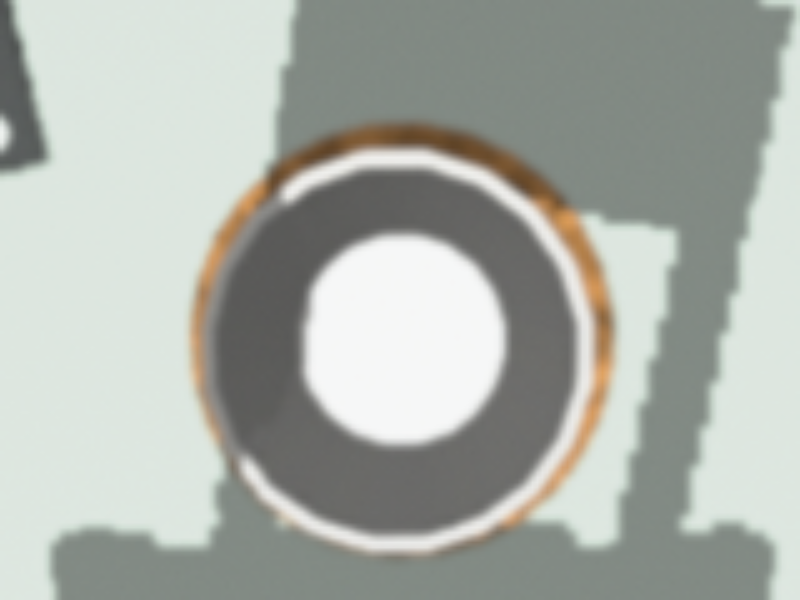

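```bash

python3 -m creep '{"offset":[[0.032,0.001,0],[0.032,0.0005,0],[0,0,0.015],[0,0,0.015],[0,0,0]],"rotation":[[0,0,0],[0,0,0],[0,0,0],[0,0,0],[0,0,0]]}'
python3 -m creep '{"offset":[[0,0,0],[0,0,0]],"rotation":[[0,0,0],[0,0,0]]}'
python3 s.py 626.5 -112.6 118
```

```text
time_s: 26.58
ee_pos: [626.6, -111.8, 154.9]
ee_rot: [180.0, -0.2, -180.0]
force: [0.1, -0.2, 0.1]
gripper_width: 28.1
time_s: 26.82
ee_pos: [627.9, -111.8, 157.4]
ee_rot: [-180.0, 0.0, -180.0]
force: [-0.3, 0.7, -1.3]
gripper_width: 28.6
t 26.825 pos [ 627.92 -111.8   157.35] rot [-180.      0.05 -179.97] w 28.6 F [-0.34  0.72 -1.27] q [ -11.13   24.92   83.36    0.01   71.68 -101.16]
tool shift mm [ 1.45 -0.8  39.35]
tool rotvec deg [-0.    0.05  0.03]
```

```bash

python3 -m creep '{"offset":[[0.0012,-0.0007,0.007],[0,0,0.007],[0,0,0.007],[0,0,0.006],[0,0,0]],"rotation":[[0,0,0],[0,0,0],[0,0,0],[0,0,0],[0,0,0]]}'
python3 -m creep '{"offset":[[0,0,0.003],[0,0,0.003],[0,0,0]],"rotation":[[0,0,0],[0,0,0],[0,0,0]]}'
python3 s.py 626.5 -112.6 118
```

```text
time_s: 27.45
ee_pos: [625.7, -112.4, 129.4]
ee_rot: [180.0, -0.1, -180.0]
force: [-1.0, 0.4, -0.2]
gripper_width: 28.5
time_s: 27.82
ee_pos: [625.9, -112.5, 123.9]
ee_rot: [180.0, -0.0, -180.0]
force: [0.4, -0.1, -0.2]
gripper_width: 28.0
t 27.825 pos [ 625.91 -112.47  123.91] rot [ 180.     -0.02 -179.98] w 28.0 F [ 0.43 -0.15 -0.18] q [ -11.22   26.1    86.4    -0.     67.52 -101.24]
tool shift mm [-0.59 -0.13  5.91]
tool rotvec deg [ 0.   -0.02  0.02]
```

```bash

python3 -m creep '{"offset":[[0,0,0.002],[0,0,0.002],[0,0,0.0015],[0,0,0],[0,0,0]],"rotation":[[0,0,0],[0,0,0],[0,0,0],[0,0,0],[0,0,0]]}'
python3 -m creep '{"offset":[[0,0,0.0015],[0,0,0],[0,0,0]],"rotation":[[0,0,0],[0,0,0],[0,0,0]]}'
python3 s.py 626.5 -112.6 118
```

```text
time_s: 28.45
ee_pos: [626.2, -112.6, 118.9]
ee_rot: [-180.0, 0.0, -180.0]
force: [0.5, -0.8, 0.4]
gripper_width: 28.0
time_s: 28.82
ee_pos: [626.7, -113.4, 118.3]
ee_rot: [-179.9, 0.1, -180.0]
force: [-1.1, -2.6, 5.6]
gripper_width: 28.7
t 28.825 pos [ 626.67 -113.44  118.31] rot [-179.89    0.12 -179.96] w 28.7 F [-1.14 -2.64  5.62] q [ -11.25   26.33   86.86   -0.09   66.66 -101.25]
tool shift mm [0.17 0.84 0.3 ]
tool rotvec deg [-0.11  0.12  0.04]
```

```bash

python3 -m creep '{"offset":[[0,0,0],[0,0,0],[0,0,0],[0,0,0],[0,0,0]],"rotation":[[0,0,0],[0,0,0],[0,0,0],[0,0,0],[0,0,0]]}' 0.4 20
python3 -m creep '{"offset":[[0,0,0],[0,0,-0.03],[0,0,-0.05],[0,0,-0.03],[0,0,0]],"rotation":[[0,0,0],[0,0,0],[0,0,0],[0,0,0],[0,0,0]]}' 0
python3 s.py 621 -303 235
python3 -c "
from h import *
save('scene','s13');save('side','d13');crop('d13','d13c',200,130,300,230,6);crop('s13','s13c',200,140,330,240,6)"
```

```text
time_s: 29.45
ee_pos: [626.8, -111.8, 118.2]
ee_rot: [179.9, 0.1, -180.0]
force: [-0.6, 0.2, 6.2]
gripper_width: 54.7
time_s: 30.08
ee_pos: [627.2, -112.0, 229.3]
ee_rot: [180.0, 0.3, -180.0]
force: [0.4, -0.1, -0.7]
gripper_width: 91.6
t 30.075 pos [ 627.19 -112.02  229.32] rot [ 179.98    0.27 -179.97] w 91.6 F [ 0.43 -0.07 -0.73] q [ -11.2    22.65   76.64    0.07   80.45 -101.24]
tool shift mm [   6.27 -190.98   -5.77]
tool rotvec deg [0.02 0.27 0.03]
```

View pics/d13c.png

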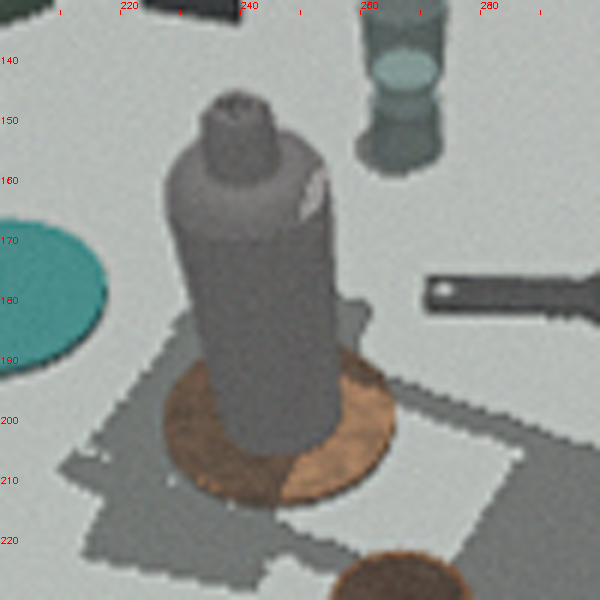

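View pics/s13c.png

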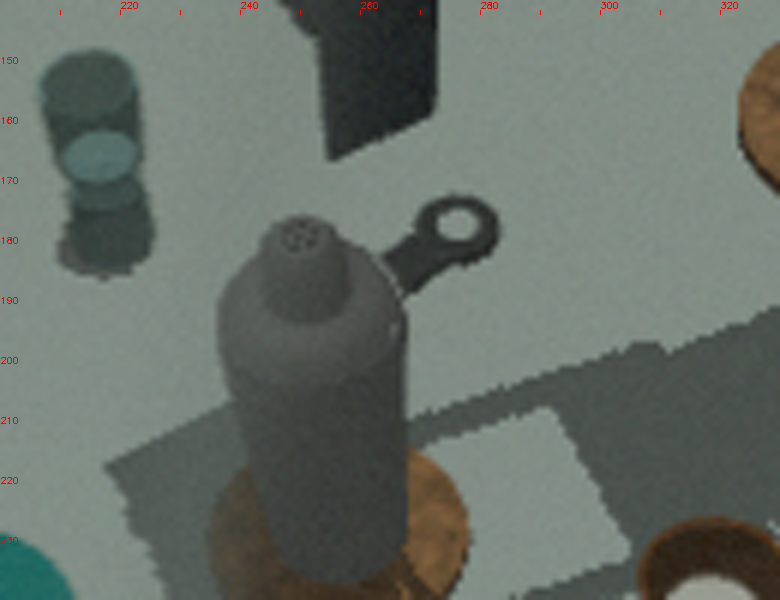

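```bash

python3 -m creep '{"offset":[[0.001,-0.047,0],[0.001,-0.047,0],[0.001,-0.048,0],[0.001,-0.048,0],[0,0,0]],"rotation":[[0,0,0],[0,0,0],[0,0,0],[0,0,0],[0,0,0]]}'
python3 -m creep '{"offset":[[0,0,0],[0,0,0]],"rotation":[[0,0,0],[0,0,0]]}'
python3 s.py 621.5 -301 27
python3 -c "
from h import *
save('wrist','w14');p=camera_params('wrist');print(proj(p,(621.5,-301,90)))"
```

```text
time_s: 30.8
ee_pos: [620.6, -305.2, 223.5]
ee_rot: [179.9, -0.3, 179.8]
force: [-0.0, 0.3, 0.1]
gripper_width: 91.3
time_s: 31.05
ee_pos: [622.1, -301.0, 226.4]
ee_rot: [179.9, -0.1, -179.9]
force: [-0.2, 0.4, 0.2]
gripper_width: 91.1
t 31.05 pos [ 622.06 -300.97  226.42] rot [ 179.93   -0.07 -179.9 ] w 91.1 F [-0.23  0.43  0.2 ] q [ -26.79   28.21   68.04    0.03   83.84 -116.89]
tool shift mm [  0.33  -0.27 199.42]
tool rotvec deg [ 0.07 -0.07  0.1 ]
[283.16585934 189.58531988]
```

View pics/w14.png

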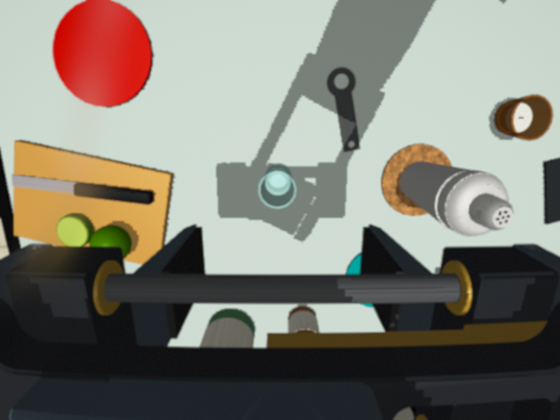

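```bash
python3 -c "
from h import *
p=camera_params('scene')
for u in ((142,226),(117,203),(257,319),(244,280),(240,275)): print(u,plane(p,u,0))"
python3 -m creep '{"offset":[[0,-0.001,0.045],[0,0,0.05],[0,0,0.05],[0,0,0.035],[0,0,0]],"rotation":[[0,0,0],[0,0,0],[0,0,0],[0,0,0],[0,0,0]]}'
python3 s.py 621.5 -301.5 27
```

```text
(142, 226) [ 842.28729293 -272.41962474    0.        ]
(117, 203) [ 868.48877808 -375.95095475    0.        ]
(257, 319) [739.34553801  75.96825118   0.        ]
(244, 280) [715.35696086 -15.00574774   0.        ]
(240, 275) [716.21184184 -30.22404034   0.        ]
time_s: 31.72
ee_pos: [620.2, -301.3, 44.2]
ee_rot: [179.8, -0.3, -179.9]
force: [0.1, 0.3, -0.5]
gripper_width: 91.2
t 31.725 pos [ 620.2  -301.34   44.18] rot [ 179.81   -0.34 -179.91] w 91.2 F [ 0.05  0.3  -0.45] q [ -26.88   34.57   83.49    0.01   62.32 -116.97]
tool shift mm [-1.41 -0.22 17.18]
tool rotvec deg [ 0.19 -0.35  0.09]
```

```bash

python3 -m creep '{"offset":[[0,0,0.010],[0,0,0.008],[0,0,0],[0,0,0]],"rotation":[[0,0,0],[0,0,0],[0,0,0],[0,0,0]]}'
python3 -m creep '{"offset":[[0,0,0],[0,0,0],[0,0,0],[0,0,0],[0,0,0]],"rotation":[[0,0,0],[0,0,0],[0,0,0],[0,0,0],[0,0,0]]}' 1 15
python3 -m creep '{"offset":[[0,0,0],[0,0,0],[0,0,0]],"rotation":[[0,0,0],[0,0,0],[0,0,0]]}' 1 15
python3 s.py 621.5 -301.5 27
```

```text
time_s: 32.22
ee_pos: [622.5, -303.7, 29.8]
ee_rot: [-180.0, 0.1, -180.0]
force: [0.2, -0.6, -0.0]
gripper_width: 91.1
time_s: 32.85
ee_pos: [622.1, -303.5, 29.1]
ee_rot: [-180.0, 0.0, -180.0]
force: [0.4, -0.5, -0.2]
gripper_width: 44.2
time_s: 33.22
ee_pos: [622.2, -303.6, 29.1]
ee_rot: [-180.0, 0.0, -180.0]
force: [0.6, -1.6, 0.3]
gripper_width: 40.2
t 33.225 pos [ 622.16 -303.56   29.13] rot [-179.99    0.01 -179.98] w 40.2 F [ 0.58 -1.61  0.25] q [ -26.96   35.37   84.38   -0.     60.24 -116.98]
tool shift mm [0.66 2.06 2.13]
tool rotvec deg [-0.01  0.01  0.02]
```

```bash

python3 -m creep '{"offset":[[0,0,-0.025],[0,0,-0.045],[0,0,-0.05],[0,0,-0.05],[0,0,-0.045]],"rotation":[[0,0,0],[0,0,0],[0,0,0],[0,0,0],[0,0,0]]}'
python3 -m creep '{"offset":[[0,0,0],[0,0.04,0],[0,0.045,0],[0,0.05,0],[0,0.05,0]],"rotation":[[0,0,0],[0,0,0],[0,0,0],[0,0,0],[0,0,0]]}'
python3 s.py 690 127 235
```

```text
time_s: 33.85
ee_pos: [621.9, -303.2, 245.8]
ee_rot: [180.0, 0.0, -180.0]
force: [1.3, -0.6, -2.4]
gripper_width: 40.1
time_s: 34.48
ee_pos: [620.9, -116.7, 242.0]
ee_rot: [179.9, -0.2, 180.0]
force: [1.6, 0.3, -1.3]
gripper_width: 40.4
t 34.475 pos [ 620.92 -116.7   241.96] rot [179.93  -0.2  180.  ] w 40.4 F [ 1.56  0.34 -1.28] q [ -11.7    22.17   75.62    0.03   82.43 -101.7 ]
tool shift mm [-69.1  243.69   7.  ]
tool rotvec deg [ 0.07 -0.2  -0.  ]
```

```bash

python3 -m creep '{"offset":[[-0.006,0.05,0],[-0.016,0.05,0],[-0.016,0.05,0],[-0.016,0.05,0],[-0.015,0.044,0]],"rotation":[[0,0,0],[0,0,0],[0,0,0],[0,0,0],[0,0,0]]}'
python3 -m creep '{"offset":[[0,0,0],[0,0,0],[0,0,0]],"rotation":[[0,0,0],[0,0,0],[0,0,0]]}'
python3 s.py 632.5 127 120
python3 -c "
from h import *
save('wrist','w15')"
```

```text
time_s: 35.1
ee_pos: [690.3, 127.5, 241.8]
ee_rot: [-180.0, -0.2, -179.9]
force: [0.6, -0.6, -0.8]
gripper_width: 40.2
time_s: 35.48
ee_pos: [690.5, 124.2, 243.7]
ee_rot: [-180.0, -0.1, 179.9]
force: [-0.4, 0.2, -0.5]
gripper_width: 40.3
t 35.475 pos [690.48 124.22 243.71] rot [-179.97   -0.06  179.94] w 40.3 F [-0.36  0.23 -0.46] q [  9.27  29.01  64.28  -0.01  86.77 -80.67]
tool shift mm [ 57.84   2.78 123.77]
tool rotvec deg [-0.03 -0.06 -0.06]
```

View pics/w15.png

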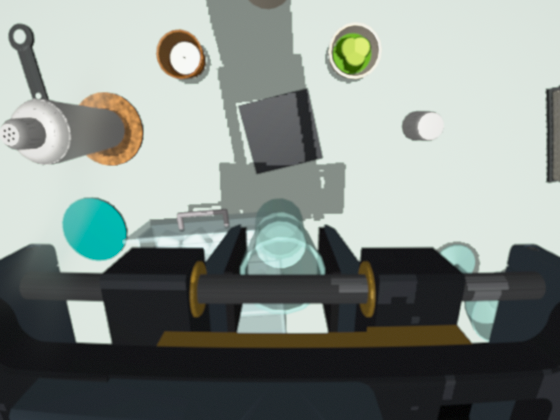

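```bash
python3 -c "
from h import *
p=camera_params('wrist');q=[plane(p,u,6) for u in ((238,105),(308,88),(321,159),(257,173))]
print(np.mean(q,0),[np.linalg.norm(q[i]-q[i-1]) for i in range(4)])
print('mat check',plane(p,(115,128),6))
z=env.state()['ee_pos'][2]-29.1
print('jig bottom',plane(p,(279,217),z), 'in TCP', env.state()['ee_pos'])
crop('w15','w15c',210,180,350,320,5)"
```

```text
[632.72327097 121.40088816   6.        ] [np.float64(93.79147584126264), np.float64(94.49102195600034), np.float64(94.77789421452738), np.float64(90.27440563847492)]
mat check [ 625.06993312 -105.43627442    6.        ]
jig bottom [687.67817438 120.72436113 214.92785352] in TCP [690.60554371 124.18204385 244.02785352]
```

View pics/w15c.png

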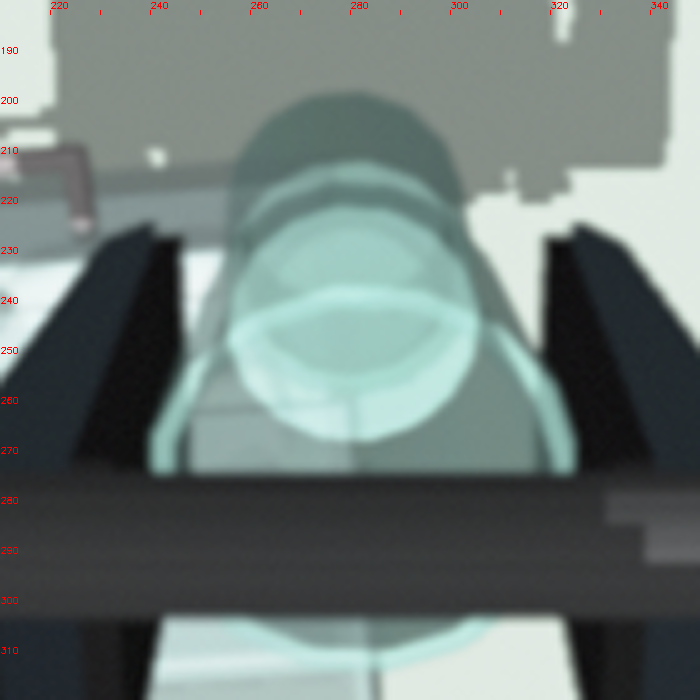

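```bash

python3 -m creep '{"offset":[[0.028,0.0015,0],[0.028,0.0015,0.03],[0,0,0.05],[0,0,0.05],[0,0,0.045]],"rotation":[[0,0,0],[0,0,0],[0,0,0],[0,0,0],[0,0,0]]}'
python3 -m creep '{"offset":[[0,0,0.015],[0,0,0],[0,0,0],[0,0,0]],"rotation":[[0,0,0],[0,0,0],[0,0,0],[0,0,0]]}'
python3 s.py 634.2 127.3 35.5
```

```text
time_s: 36.15
ee_pos: [634.5, 127.4, 68.1]
ee_rot: [180.0, 0.0, 179.9]
force: [0.6, 0.5, -0.7]
gripper_width: 40.1
time_s: 36.65
ee_pos: [636.3, 128.8, 56.2]
ee_rot: [180.0, 0.2, -180.0]
force: [1.0, -0.5, -0.9]
gripper_width: 40.3
t 36.65 pos [636.28 128.78  56.22] rot [ 179.96    0.21 -179.98] w 40.3 F [ 0.97 -0.46 -0.88] q [ 10.42  30.33  89.6    0.01  59.85 -79.6 ]
tool shift mm [ 2.16 -1.49 20.71]
tool rotvec deg [0.04 0.21 0.02]
```

```bash

python3 -m creep '{"offset":[[0.0015,-0.001,0.006],[0,0,0.006],[0,0,0.004],[0,0,0],[0,0,0]],"rotation":[[0,0,0],[0,0,0],[0,0,0],[0,0,0],[0,0,0]]}'
python3 s.py 634.2 127.3 35.5
```

```text
time_s: 37.28
ee_pos: [633.6, 127.6, 38.2]
ee_rot: [180.0, 0.0, -180.0]
force: [0.3, -0.4, -1.4]
gripper_width: 40.5
t 37.275 pos [633.6  127.6   38.18] rot [ 179.99    0.01 -179.98] w 40.5 F [ 0.32 -0.41 -1.38] q [ 10.36  31.2   90.97   0.01  57.82 -79.66]
tool shift mm [-0.6  -0.3   2.68]
tool rotvec deg [0.01 0.01 0.02]
```

```bash

python3 -m creep '{"offset":[[0,0,0.001],[0,0,0.001],[0,0,0.0005],[0,0,0],[0,0,0]],"rotation":[[0,0,0],[0,0,0],[0,0,0],[0,0,0],[0,0,0]]}'
python3 s.py 634.2 127.3 35.5
```

```text
time_s: 37.9
ee_pos: [633.5, 127.6, 35.7]
ee_rot: [180.0, 0.0, -180.0]
force: [0.7, 0.1, -0.4]
gripper_width: 40.6
t 37.9 pos [633.49 127.59  35.7 ] rot [ 179.99    0.01 -179.98] w 40.6 F [ 0.67  0.13 -0.38] q [ 10.37  31.34  91.13   0.01  57.52 -79.66]
tool shift mm [-0.71 -0.29  0.2 ]
tool rotvec deg [0.01 0.01 0.02]
```

```bash

python3 -m creep '{"offset":[[0,0,0.0007],[0,0,0],[0,0,0],[0,0,0]],"rotation":[[0,0,0],[0,0,0],[0,0,0],[0,0,0]]}'
python3 s.py
python3 -m creep '{"offset":[[0,0,0],[0,0,0],[0,0,0],[0,0,0],[0,0,0]],"rotation":[[0,0,0],[0,0,0],[0,0,0],[0,0,0],[0,0,0]]}' 0 20
python3 -m creep '{"offset":[[0,0,-0.03],[0,0,-0.05],[0,0,-0.05],[0.003,0.03,-0.045],[0.003,0.05,0]],"rotation":[[0,0,0],[0,0,0],[0,0,0],[0,0,0],[0,0,0]]}'
python3 -m creep '{"offset":[[0.003,0.05,0],[0.003,0.05,0],[0,0,0],[0,0,0],[0,0,0]],"rotation":[[0,0,0],[0,0,0],[0,0,0],[0,0,0],[0,0,0]]}'
python3 s.py 622 310 215
python3 -c "
from h import *
save('wrist','w16');save('scene','s16')"
```

```text
time_s: 38.4
ee_pos: [633.6, 127.6, 35.1]
ee_rot: [180.0, 0.0, -180.0]
force: [-0.2, 0.4, -0.4]
gripper_width: 40.5
t 38.4 pos [633.6  127.58  35.12] rot [ 179.99    0.02 -179.98] w 40.5 F [-0.17  0.45 -0.38] q [ 10.36  31.37  91.17   0.    57.44 -79.66]
time_s: 39.02
ee_pos: [633.5, 127.6, 35.0]
ee_rot: [180.0, 0.0, -180.0]
force: [0.7, 0.4, -0.4]
gripper_width: 87.3
time_s: 39.65
ee_pos: [629.9, 207.7, 215.4]
ee_rot: [179.8, 0.6, 179.9]
force: [0.2, 0.6, -0.5]
gripper_width: 91.1
time_s: 40.28
ee_pos: [621.6, 306.2, 210.2]
ee_rot: [-180.0, 0.0, 179.9]
force: [0.6, -1.4, -0.4]
gripper_width: 91.0
t 40.275 pos [621.62 306.19 210.15] rot [-179.98    0.01  179.94] w 91.0 F [ 0.61 -1.35 -0.44] q [ 25.28  28.65  69.57  -0.02  81.79 -64.65]
tool shift mm [-0.38  3.81 -4.85]
tool rotvec deg [-0.02  0.01 -0.06]
```

View pics/w16.png

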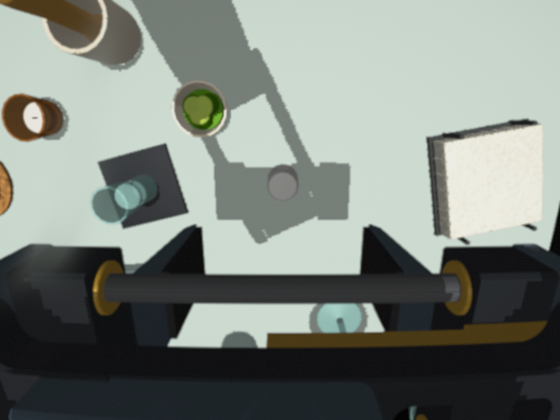

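View pics/s16.png

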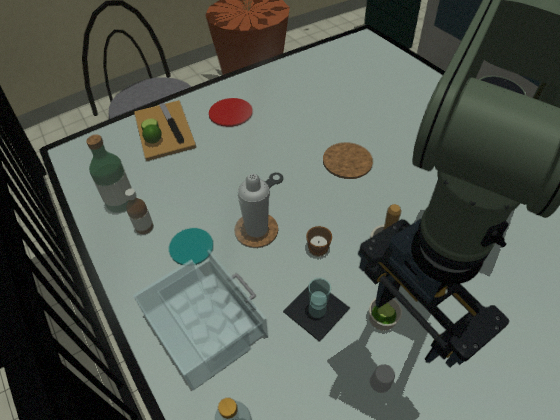

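```bash
python3 -c "
from h import *
D=camera_params('side');W=camera_params('wrist')
print('coupe base',plane(D,(55,372),0),'coupe rim',plane(D,(30,345),110),plane(D,(60,345),110)); print('bottle',plane(D,(75,292),0))
print('cap',plane(W,(282.5,182.5),48)); crop('w16','w16c',250,150,320,210,8)"
```

```text
coupe base [840.45288206 388.79744708   0.        ] coupe rim [840.08196419 386.81939069 110.        ] [792.18674075 374.82198278 110.        ]
bottle [900.77830609 229.87937576   0.        ]
cap [618.26328072 305.46731624  48.        ]
```

View pics/w16c.png

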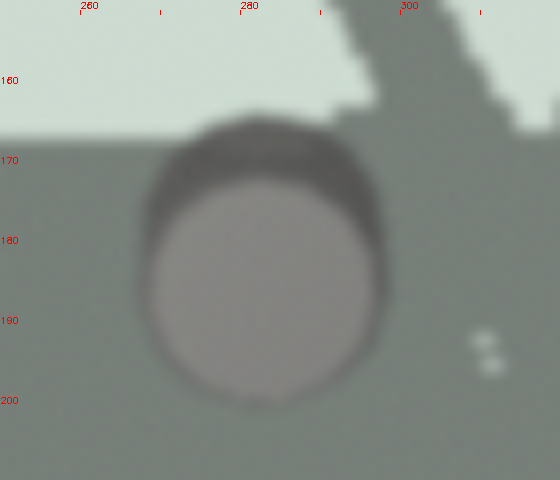

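```bash

python3 -m creep '{"offset":[[-0.0005,0.003,0.045],[0,0,0.05],[0,0,0.05],[0,0,0.045],[0,0,0.012]],"rotation":[[0,0,0],[0,0,0],[0,0,0],[0,0,0],[0,0,0]]}'
python3 -m creep '{"offset":[[0,0,0],[0,0,0],[0,0,0]],"rotation":[[0,0,0],[0,0,0],[0,0,0]]}'
python3 s.py 622.3 310 -10
python3 -c "
from h import *
save('side','d17');save('wrist','w17');crop('d17','d17c',130,270,260,400,5)"
```

```text
time_s: 41.0
ee_pos: [620.1, 308.8, 4.9]
ee_rot: [-179.9, -0.3, 180.0]
force: [1.0, -0.7, 0.8]
gripper_width: 91.4
time_s: 41.38
ee_pos: [623.1, 311.1, 10.1]
ee_rot: [179.9, 0.2, -180.0]
force: [-0.6, 0.1, -0.5]
gripper_width: 91.0
t 41.375 pos [623.11 311.13  10.13] rot [ 179.9     0.19 -179.98] w 91.0 F [-0.59  0.08 -0.47] q [ 25.58  36.63  84.99   0.01  58.16 -64.44]
tool shift mm [ 0.88 -1.16 20.13]
tool rotvec deg [0.1  0.19 0.02]
```

View pics/d17c.png

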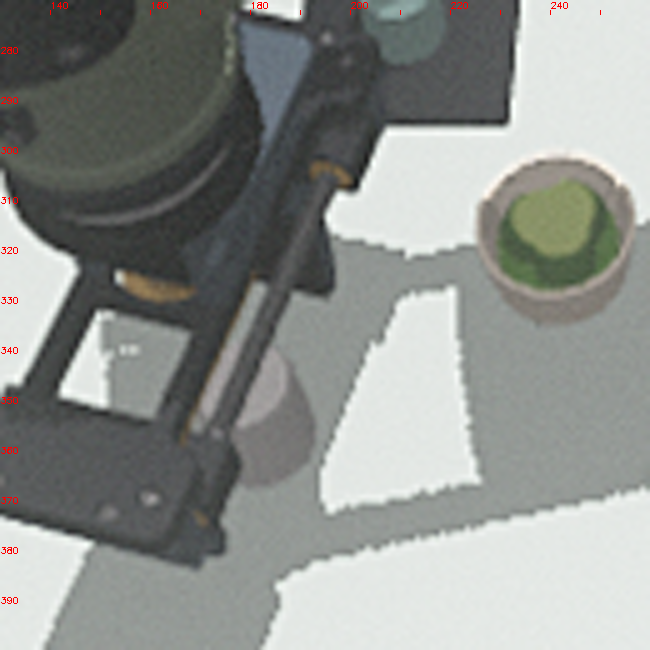

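View pics/w17.png

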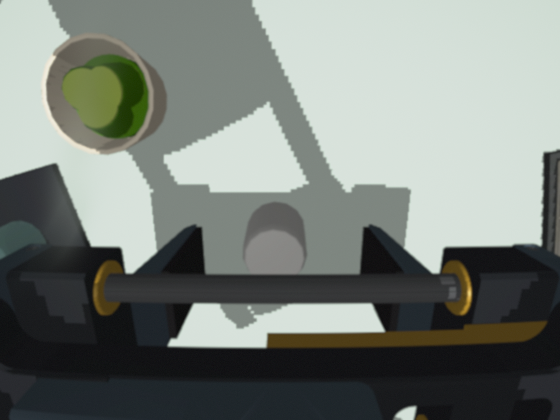

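```bash

python3 -m creep '{"offset":[[0.0008,-0.001,0.006],[0,0,0.006],[0,0,0.004],[0,0,0],[0,0,0]],"rotation":[[0,0,0],[0,0,0],[0,0,0],[0,0,0],[0,0,0]]}'
python3 s.py 622.3 310 -10
python3 -m creep '{"offset":[[0,0,0],[0,0,0],[0,0,0],[0,0,0],[0,0,0]],"rotation":[[0,0,0],[0,0,0],[0,0,0],[0,0,0],[0,0,0]]}' 1 20
python3 -m creep '{"offset":[[0,0,0],[0,0,0],[0,0,0]],"rotation":[[0,0,0],[0,0,0],[0,0,0]]}' 1 20
python3 s.py 622.3 310 -10
python3 -c "
from h import *
save('wrist','w18')"
```

```text
time_s: 42.1
ee_pos: [621.2, 309.6, -8.0]
ee_rot: [180.0, 0.0, -180.0]
force: [-0.1, 0.3, 0.6]
gripper_width: 91.4
t 42.1 pos [621.2  309.63  -8.04] rot [ 179.99    0.01 -179.98] w 91.4 F [-0.1   0.29  0.6 ] q [ 25.54  37.59  86.11   0.01  56.29 -64.48]
tool shift mm [-1.1   0.37  1.96]
tool rotvec deg [0.01 0.01 0.02]
time_s: 42.72
ee_pos: [621.1, 309.5, -8.0]
ee_rot: [180.0, 0.0, -180.0]
force: [-0.4, -0.3, -0.3]
gripper_width: 44.2
time_s: 43.1
ee_pos: [621.1, 309.5, -8.1]
ee_rot: [180.0, -0.0, -180.0]
force: [-0.0, -0.2, 0.1]
gripper_width: 36.8
t 43.1 pos [621.08 309.5   -8.05] rot [ 180.     -0.   -179.98] w 36.8 F [-0.03 -0.16  0.07] q [ 25.54  37.58  86.13   0.    56.29 -64.48]
tool shift mm [-1.22  0.5   1.95]
tool rotvec deg [ 0.   -0.    0.02]
```

View pics/w18.png

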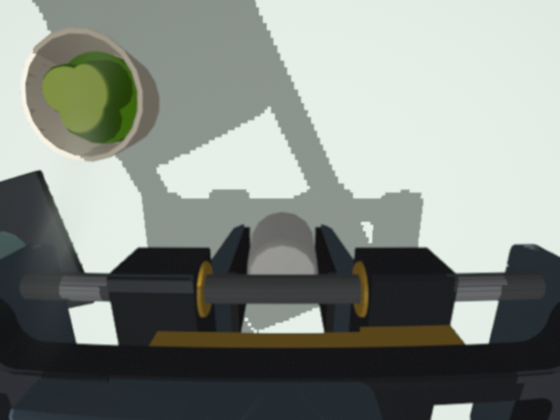

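```bash

python3 -m creep '{"offset":[[0,0,0],[0,0,-0.02],[0,0,-0.045],[0,0,-0.05],[0,0,-0.05]],"rotation":[[0,0,0],[0,0,0],[0,0,0],[0,0,0],[0,0,0]]}'
python3 -m creep '{"offset":[[0,0,-0.03],[0,0,-0.03],[0,0,0],[0,0,0]],"rotation":[[0,0,0],[0,0,0],[0,0,0],[0,0,0]]}'
python3 s.py 690 -112.4 220
python3 -c "
from h import *
save('wrist','w19');crop('w19','w19c',210,180,350,320,5)"
```

```text
time_s: 43.78
ee_pos: [620.9, 309.5, 158.4]
ee_rot: [180.0, -0.0, -180.0]
force: [1.5, -0.0, -0.4]
gripper_width: 36.7
time_s: 44.28
ee_pos: [620.4, 309.2, 215.3]
ee_rot: [-179.9, -0.1, -180.0]
force: [-0.2, 0.4, -0.7]
gripper_width: 36.7
t 44.275 pos [620.4  309.24 215.3 ] rot [-179.94   -0.13 -179.98] w 36.7 F [-0.23  0.43 -0.71] q [ 25.54  28.66  68.83   0.    82.65 -64.48]
tool shift mm [ -69.42 -421.67   -4.44]
tool rotvec deg [-0.06 -0.13  0.02]
```

View pics/w19c.png

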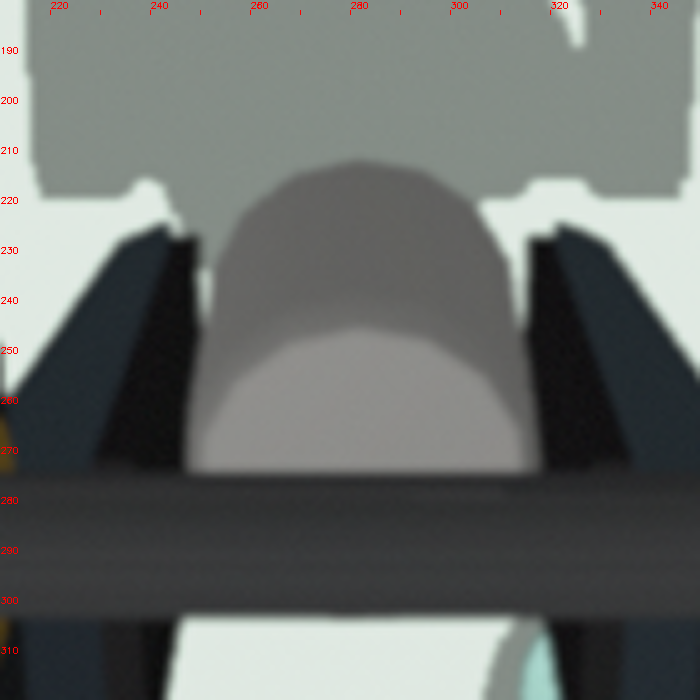

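```bash

python3 -m creep '{"offset":[[-0.004,-0.04,0],[-0.009,-0.05,0],[-0.009,-0.055,0],[-0.009,-0.055,0],[-0.009,-0.055,0]],"rotation":[[0,0,0],[0,0,0],[0,0,0],[0,0,0],[0,0,0]]}'
python3 -m creep '{"offset":[[-0.009,-0.055,0],[-0.009,-0.055,0],[-0.009,-0.055,0],[0,0,0],[0,0,0]],"rotation":[[0,0,0],[0,0,0],[0,0,0],[0,0,0],[0,0,0]]}'
python3 -m creep '{"offset":[[0,0,0],[0,0,0]],"rotation":[[0,0,0],[0,0,0]]}'
python3 s.py 626 -112.4 190
python3 -c "
from h import *
p=camera_params('wrist'); t=env.state()['ee_pos']
save('wrist','w20');im=cv2.imread('pics/w20.png'); cv2.imwrite('pics/w20c.png',cv2.resize(im[80:240,200:360],None,fx=3.7,fy=3.7))
print(t,'cap',plane(p,(281,212),t[2]+8)+[20,0,0])"
```

```text
time_s: 44.95
ee_pos: [660.5, 52.8, 214.9]
ee_rot: [-180.0, -0.2, -180.0]
force: [0.1, 0.1, -0.5]
gripper_width: 36.5
time_s: 45.58
ee_pos: [687.6, -109.9, 215.3]
ee_rot: [179.9, -0.2, -180.0]
force: [-0.3, 1.0, -0.9]
gripper_width: 36.7
time_s: 45.82
ee_pos: [688.2, -109.0, 217.0]
ee_rot: [180.0, -0.0, -179.9]
force: [0.0, 0.7, -0.4]
gripper_width: 37.1
t 45.825 pos [ 688.18 -108.96  216.99] rot [ 179.99   -0.   -179.87] w 37.1 F [ 0.03  0.68 -0.41] q [  -9.95   28.9    68.19    0.01   82.92 -100.08]
tool shift mm [62.19 -3.31 26.99]
tool rotvec deg [ 0.01 -0.    0.13]
[ 688.18017935 -108.95730031  216.98797447] cap [ 690.5152548  -110.79776847  224.98797447]
```

View pics/w20.png

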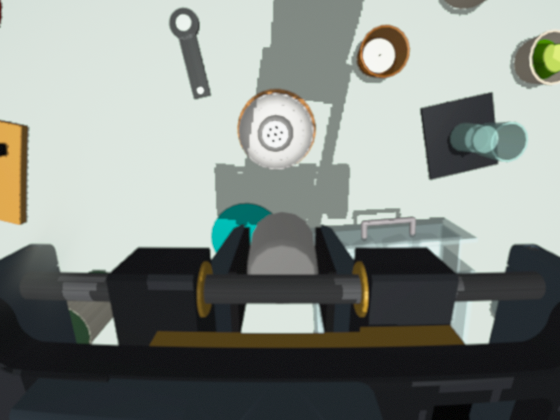

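View pics/w20c.png

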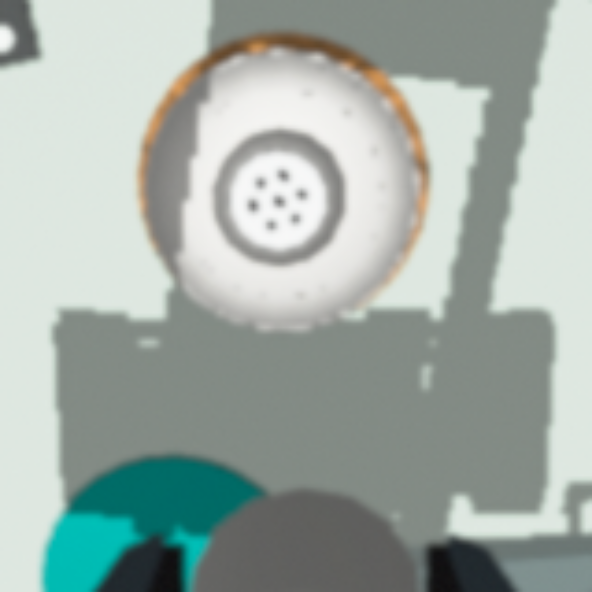

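```bash
python3 -c "
from h import *
p=camera_params('wrist'); print('neck',plane(p,(275.4,134.3),175))"
```

```text
neck [ 625.02917878 -115.41627718  175.        ]
```

```bash

python3 -m creep '{"offset":[[0.032,-0.0017,0],[0.032,-0.0017,0],[0,0,0.012],[0,0,0.012],[0,0,0]],"rotation":[[0,0,0],[0,0,0],[0,0,0],[0,0,0],[0,0,0]]}'
python3 -m creep '{"offset":[[0,0,0],[0,0,0],[0,0,0]],"rotation":[[0,0,0],[0,0,0],[0,0,0]]}'
python3 s.py 624.3 -112.2 139
```

```text
time_s: 46.5
ee_pos: [624.1, -113.4, 191.0]
ee_rot: [180.0, -0.2, -179.9]
force: [-0.7, 0.3, 0.1]
gripper_width: 36.9
time_s: 46.88
ee_pos: [624.6, -113.9, 193.2]
ee_rot: [-180.0, 0.0, -180.0]
force: [-0.7, -0.0, -0.6]
gripper_width: 36.8
t 46.875 pos [ 624.55 -113.89  193.15] rot [-180.      0.03 -179.98] w 36.8 F [-0.71 -0.04 -0.61] q [ -11.38   23.49   80.45    0.01   76.03 -101.4 ]
tool shift mm [ 0.28  1.69 54.15]
tool rotvec deg [-0.    0.03  0.02]
```

```bash

python3 -m creep '{"offset":[[0,0.0016,0.007],[0,0,0.007],[0,0,0.007],[0,0,0.006],[0,0,0]],"rotation":[[0,0,0],[0,0,0],[0,0,0],[0,0,0],[0,0,0]]}'
python3 s.py 624.3 -112.2 139
python3 -c "
from h import *
save('side','d21');crop('d21','d21c',200,120,300,220,6)"
```

```text
time_s: 47.5
ee_pos: [623.9, -112.2, 165.2]
ee_rot: [180.0, -0.1, -180.0]
force: [-0.6, 0.7, -0.5]
gripper_width: 36.7
t 47.5 pos [ 623.86 -112.19  165.16] rot [ 179.98   -0.08 -179.98] w 36.7 F [-0.65  0.69 -0.51] q [ -11.24   24.36   83.12    0.     72.6  -101.26]
tool shift mm [-0.47 -0.02 26.16]
tool rotvec deg [ 0.02 -0.08  0.02]
```

View pics/d21c.png

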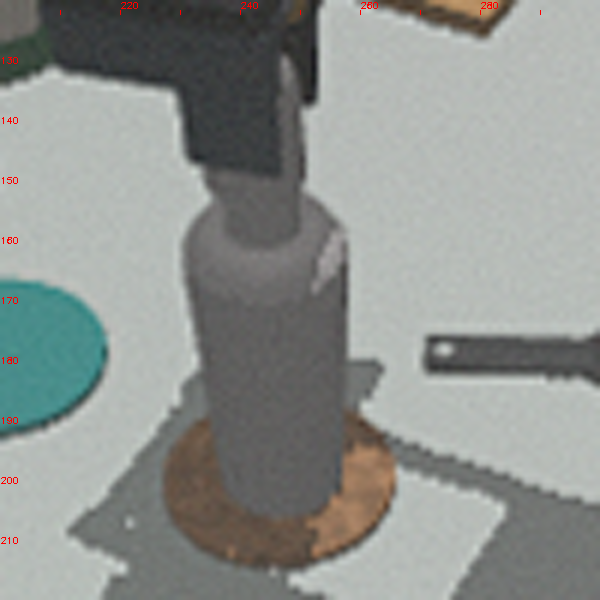

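```bash

python3 -m creep '{"offset":[[0.002,0,0],[0,0,0.005],[0,0,0.005],[0,0,0],[0,0,0]],"rotation":[[0,0,0],[0,0,0],[0,0,0],[0,0,0],[0,0,0]]}'
python3 s.py 622 -112.2 139
python3 -c "
from h import *
save('side','d22');crop('d22','d22c',210,120,290,180,8);save('scene','s22');crop('s22','s22c',210,150,300,220,8)"
```

```text
time_s: 48.18
ee_pos: [622.3, -112.3, 155.9]
ee_rot: [180.0, 0.0, -180.0]
force: [0.1, 0.4, -0.7]
gripper_width: 36.7
t 48.175 pos [ 622.31 -112.26  155.9 ] rot [ 180.      0.   -179.98] w 36.7 F [ 0.09  0.37 -0.74] q [ -11.27   24.51   84.25    0.01   71.25 -101.29]
tool shift mm [ 0.31  0.06 16.9 ]
tool rotvec deg [0.   0.   0.02]
```

View pics/d22c.png

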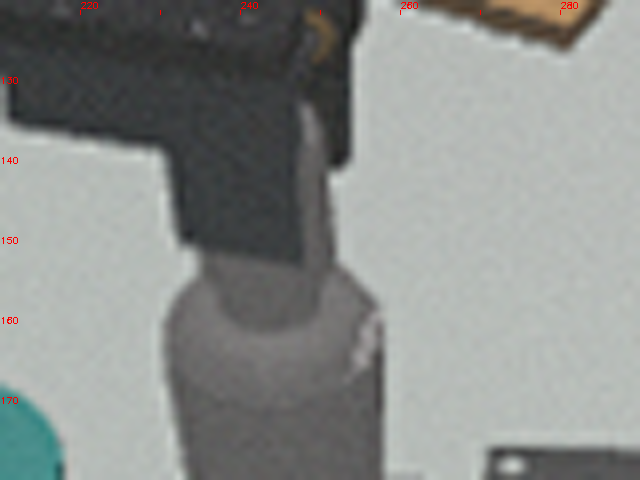

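View pics/s22c.png

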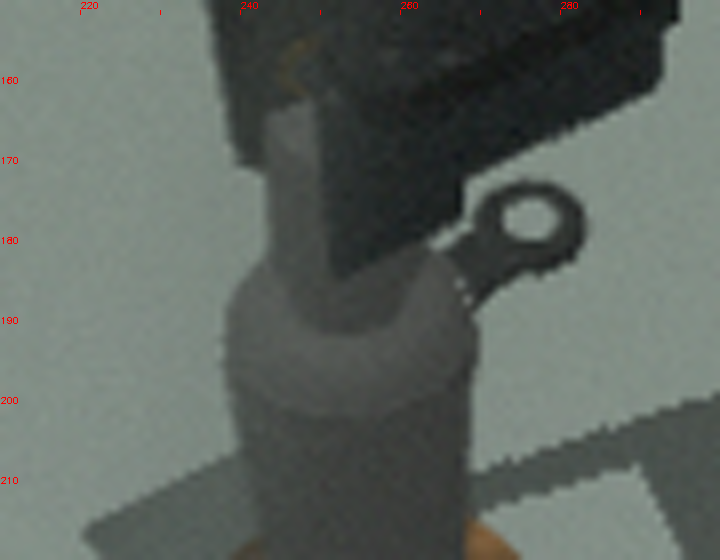

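```bash

python3 -m creep '{"offset":[[0,0,0.004],[0,0,0.004],[0,0,0.003],[0,0,0],[0,0,0]],"rotation":[[0,0,0],[0,0,0],[0,0,0],[0,0,0],[0,0,0]]}'
python3 -m creep '{"offset":[[0,0,0.002],[0,0,0.0015],[0,0,0],[0,0,0]],"rotation":[[0,0,0],[0,0,0],[0,0,0],[0,0,0]]}'
python3 s.py 622 -112.2 139
```

```text
time_s: 48.9
ee_pos: [622.2, -112.3, 144.9]
ee_rot: [180.0, -0.0, -180.0]
force: [-0.3, -0.1, 0.2]
gripper_width: 36.4
time_s: 49.4
ee_pos: [622.2, -112.2, 141.4]
ee_rot: [180.0, -0.0, -180.0]
force: [-0.5, -1.5, -0.8]
gripper_width: 36.6
t 49.4 pos [ 622.23 -112.22  141.39] rot [ 179.99   -0.   -179.98] w 36.6 F [-0.52 -1.54 -0.83] q [ -11.27   25.05   85.51    0.01   69.44 -101.29]
tool shift mm [0.23 0.02 2.39]
tool rotvec deg [ 0.01 -0.    0.02]
```

```bash

python3 -m creep '{"offset":[[0,0,0.0015],[0,0,0.001],[0,0,0.0005],[0,0,0],[0,0,0]],"rotation":[[0,0,0],[0,0,0],[0,0,0],[0,0,0],[0,0,0]]}'
python3 s.py 622 -112.2 139
```

```text
time_s: 50.02
ee_pos: [622.5, -112.4, 139.0]
ee_rot: [-180.0, 0.1, -180.0]
force: [-1.3, -1.4, 3.4]
gripper_width: 36.5
t 50.025 pos [ 622.5  -112.41  138.96] rot [-179.98    0.05 -179.98] w 36.5 F [-1.32 -1.37  3.37] q [ -11.27   25.14   85.73   -0.01   69.07 -101.29]
tool shift mm [ 0.5   0.21 -0.04]
tool rotvec deg [-0.02  0.05  0.02]
```

```bash

python3 -m creep '{"offset":[[0,0,0.001],[0,0,0],[0,0,0]],"rotation":[[0,0,0],[0,0,0],[0,0,0]]}'
python3 -m creep '{"offset":[[0,0,0],[0,0,0],[0,0,0],[0,0,0],[0,0,0]],"rotation":[[0,0,0],[0,0,0],[0,0,0],[0,0,0],[0,0,0]]}' 0 20
python3 -m creep '{"offset":[[0,0,0],[0,0,-0.03],[0,0,-0.05],[0,0,-0.05],[0,0,-0.02]],"rotation":[[0,0,0],[0,0,0],[0,0,0],[0,0,0],[0,0,0]]}'
python3 -m creep '{"offset":[[0.04,0,0],[0.05,0,0],[0.05,0,0],[0,0,0],[0,0,0]],"rotation":[[0,0,0],[0,0,0],[0,0,0],[0,0,0],[0,0,0]]}'
python3 -c "
from h import *
save('side','d23');save('scene','s23');crop('d23','d23c',200,130,300,230,6)
im=cv2.imread('pics/s23.png');crop('s23','s23c',200,150,300,250,6)"
```

```text
time_s: 50.4
ee_pos: [622.8, -112.5, 138.9]
ee_rot: [-180.0, 0.1, -180.0]
force: [-0.8, -1.5, 8.0]
gripper_width: 36.7
time_s: 51.02
ee_pos: [622.2, -112.2, 137.2]
ee_rot: [180.0, -0.0, -180.0]
force: [0.3, -0.3, 0.1]
gripper_width: 83.7
time_s: 51.65
ee_pos: [623.3, -112.5, 291.4]
ee_rot: [-179.9, 0.3, -180.0]
force: [-0.6, 0.0, -1.2]
gripper_width: 91.5
time_s: 52.28
ee_pos: [483.0, -112.4, 287.9]
ee_rot: [-180.0, 0.1, -180.0]
force: [0.2, 0.4, -0.4]
gripper_width: 90.9
```

View pics/d23c.png

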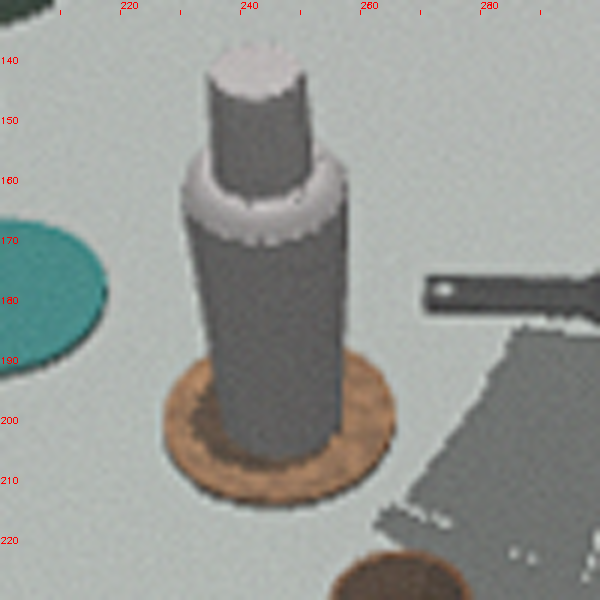

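View pics/s23c.png

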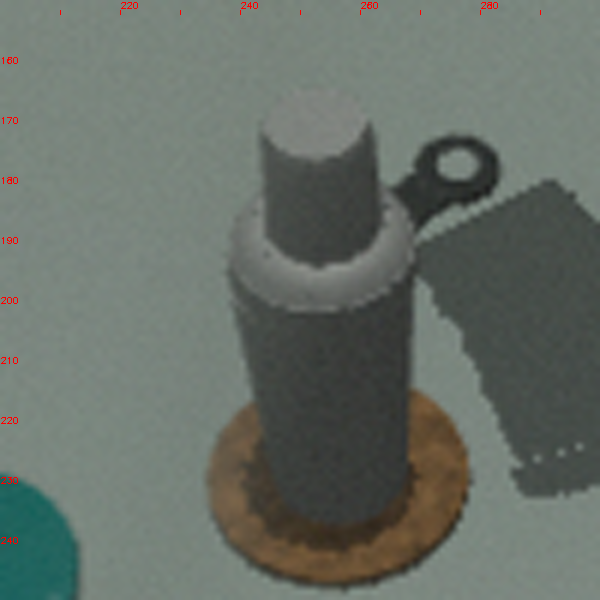

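View pics/d23.png

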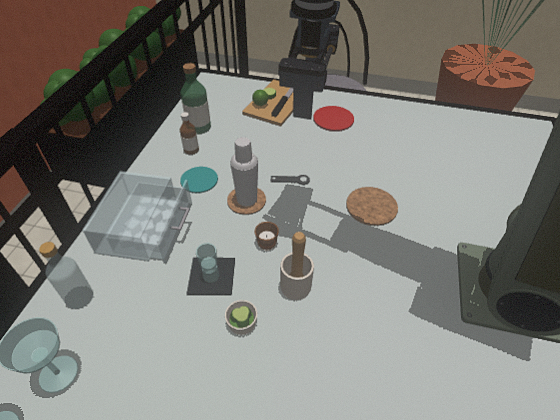

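View pics/s23.png

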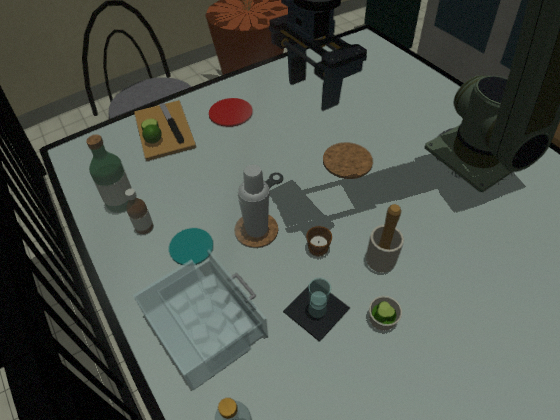

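```bash
python3 -c "
from h import *
S=camera_params('scene');D=camera_params('side')
print('cap top',tri(S,(252.4,170.2),D,(242.4,141.5)))
crop('s23','e1',270,260,370,350,6);crop('d23','e2',170,230,260,310,6)"
```

```text
cap top (array([ 624.05339764, -107.84223072,  197.90766684]), np.float64(2.6126547285685118))
```

View pics/e1.png

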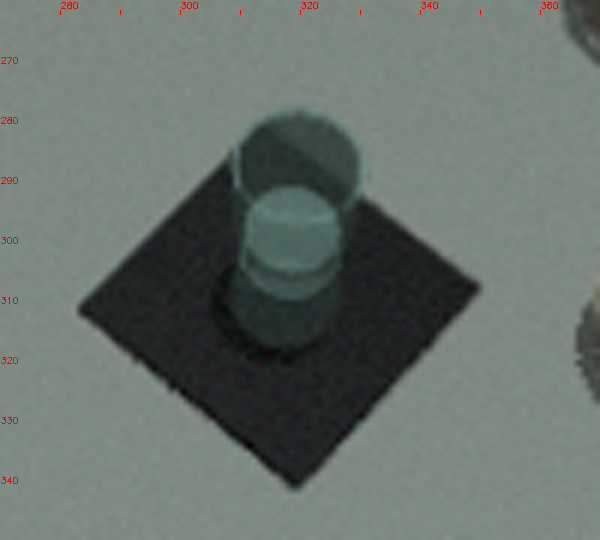

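View pics/e2.png

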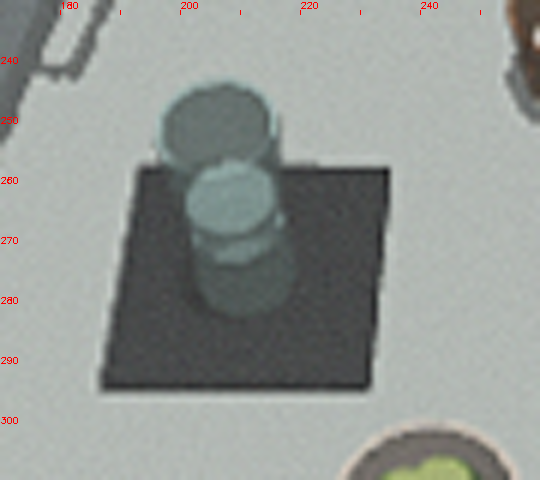

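```bash
python3 -c "
from h import *
S=camera_params('scene');D=camera_params('side')
print('jigger',plane(S,(319.5,287.3),96),plane(D,(206,250.3),96))
for p,c in ((S,((314.2,280.5),(350,308),(319.2,341.7),(283.2,311.7))),(D,((193.2,257.7),(235,257.7),(232,294.7),(186.7,294.7)))): print(np.mean([plane(p,u,6) for u in c],0))
print('tin foot: rim/cap', plane(S,(252.4,170.2),195),plane(S,(256.3,228.8),6), plane(D,(242.4,141.5),195),plane(D,(246.5,199.5),6))
s=env.state();print(s['time_s'],s['force'],s['gripper_width'])"
```

```text
jigger [631.52829278 128.05104981  96.        ] [633.97415033 123.20420661  96.        ]
[632.01711807 127.82849618   6.        ]
[632.12249956 123.71846777   6.        ]
tin foot: rim/cap [ 623.43872464 -108.73263065  195.        ] [ 625.60276543 -111.43673137    6.        ] [ 625.44178634 -113.31009923  195.        ] [ 626.82314137 -115.14302138    6.        ]
52.375 [-0.03396672 -0.55524394 -0.65762313] 91.42220001792877
```

Everything sits within about 3 mm of its target, and the gripper is open and clear. Handing in.

```bash
python3 -c "
from workcell import env
print(env.job_done())"
```

```text
the job is handed in; nothing more can be done
None
```

The whole cocktail set is back in order, and I handed the job in at about 52 s of the 144 s allowed, with the gripper open and clear. No verdict comes back, so the results below are my own checks.

- **Shaker:** The tin went on the small cork mat first, then the strainer, then the cap. The strainer met the tin at tool height 118.3 mm (118 expected) and the cap met the ledge at 139.0 mm (139 expected). The finished stack is within about 3 mm of the mat's centre.
- **Jigger:** It stands upright with the large cup up, within about 2 mm of the coaster's centre.
- **Muddler:** It stands head down in the crock.
- **Bystanders:** I did not touch the tea-light or the lime dish, and in the last pictures they look where they started.

Four things went wrong or disagreed along the way:

- **Muddler grasp:** My first lift came before the fingers had closed. The muddler rocked but settled back upright, and the second grasp held.
- **Finger length:** The fingertips are about 28 mm short of the reported tool point. As a result, the strainer was gripped by its neck rather than its band, with a brief 18 N push on its dome, and I lowered the cap grasp to match.
- **Camera agreement:** The scene and side cameras differ by 3–5 mm in y, and the wrist camera reads up to about 6 mm low in y. I corrected for this.
- **Stack height:** The two-camera height of the cap top read 198 mm against 195 mm expected, in line with the few-millimetre high readings I got on several objects at the start.

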